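Stand a fallen square tube back up in its bay and slide the keeper across

TASK

The square packing tube has toppled over and leans across the deep grey bin. Tip it upright inside the bin, lift its foot over the low curb into the empty bay and set it down (not dropped) so that it stands flat on its own, keeping its foot below the bin's rim the whole time; then slide the steel keeper bar fully across in front of it so it cannot fall again. Leave everything else in and around the bin where it is.

Things in the scene. Friction and masses are not known exactly. Their poses are not given: they have to be found in the camera images.
- tube_mid (a point): Centre of the square packing tube (white plastic, thin black ring 50 mm below its top; 30 x 30 mm section, 200 mm long, 110 to 230 g). z runs along it from foot to top (100 mm either way); x and y are square to its flat sides. At the start it leans 37 degrees from vertical to the robot's right (the bin's -x): foot on the bin floor at the curb, in line with the empty bay; it rests on the -x rim, the top 49 mm past it.
- tube_foot (a point): Centre of the tube's foot face, same axes as tube_mid (at the start x lies in the plane of the lean, its level part along the bin's +x, and the tube stands on its -x foot edge). Must stay inside the bin, below its rim.
- bin: Deep grey open bin, fixed to the bench; origin at the centre of its underside, z up, x along its length, to the robot's left within 30 degrees, y across. Outside 173 (x) by 138 (y) by 124 mm high; walls and floor 4 mm. Along its +x end are two bays, side by side, behind a low curb; the rest is one open space 115 mm long, 130 mm wide. The empty bay is on the -y side, farther from the robot.
- bay (a point): Centre of the empty bay's floor, 4 mm above the bench; axes as bin. The bay is 44.5 mm long in x (end wall at +x; at -x the curb, 5 mm thick, 28 mm above the floor) and 63 mm wide in y (side wall at -y, a divider as high as the rim at +y). The rim is 120 mm above this point. The other bay, with a jar in it, is 67 mm in +y.
- keeper (a joint): Slide of the steel keeper bar, in m: 0 = open (in front of the jar's bay), 0.055 = fully across in front of the empty bay; it grows as the bar moves in the bin's -y direction. It resists with about 2 N and stays where left. The bar is 75 mm long, 8 mm thick, 2 to 12 mm above the rim, 30 mm in -x from the bay's centre.
- keeper_tab (a point): Point to hold or push on the keeper's upright steel tab, same axes as bay; moves with the bar. The tab is 12 mm wide in y, 14 mm in x, its top is 11 mm above this point, its foot (a level lug joining it to the bar, 22 mm in +x of it) is 15 to 25 mm below it. This point lies 27 mm above the bin's rim.
- jar_mid (a point): Centre of a small white jar, 42 mm across, 85 mm high, standing in the other bay. Leave alone.
- spool_mid (a point): Centre of a metal wire spool, 44 mm across, 30 mm high, standing on the floor of the bin's open space beside the tube. Leave alone.
- driver_mid (a point): Screwdriver lying on the bench, 180 mm long. Leave alone.
- dropper_mid (a point): Centre of a white bottle on the bench, 50 mm across, 110 mm high. Leave alone.
- heatsink_mid (a point): Centre of a finned aluminium heat sink on the bench, 60 x 50 x 24 mm. Leave alone.
- cup_mid (a point): Centre of a steel bowl on the bench, 70 mm across, 50 mm high. Leave alone.
- brush_mid (a point): Brush lying on the bench, 170 mm long. Leave alone.
- tube: The tube itself; origin at the centre of its foot face, axes as tube_mid.
Things that resemble listed ones, but are neither listed nor needed, are in the scene too. What is shaped like the tube but purple is not meant.

How it is judged:
On the way, in this order (a step that is already met when the one before it is completed fails the run):
1. the tube stands upright on its foot in the empty bay, let go (x of tube_mid in the frame of bay between -0.01 and 0.01 m and y of tube_mid in the frame of bay between -0.02 and 0.02 m and z of tube_mid in the frame of bay between 0.094 and 0.106 m and angle between tube_mid's own z axis and vertical below 0.06 rad and contact force between the fingers and tube below 0.05 N), for 0.3 s.
2. the keeper is slid fully across in front of it (value of joint keeper above 0.048 m), for 0.2 s.
At the end, for the whole second after the job is handed in: The tube stands upright (within 0.06 rad) on the floor of the bay that was empty (its centre within 10 mm in x, 20 mm in y and 6 mm in height of standing in the bay's middle), released and at rest, and the keeper is across (at least 48 of its 55 mm) (all of step 1 and value of joint keeper above 0.048 m and linear speed of tube below 0.02 m/s); the robot touches nothing.
It fails at once if the tube's foot comes above the bin's rim (z of tube_foot in the frame of bay above 0.12 m).
It fails at once if the tube is dropped (moves faster than 0.5 m/s while out of the fingers) (linear speed of tube above 0.5 m/s and contact force between the fingers and tube below 0.05 N).
It fails at once if the jar, spool or another bystander is moved more than 30 mm (distance of any of jar_mid, spool_mid, driver_mid, dropper_mid, heatsink_mid, cup_mid, brush_mid from where it was at the start of the episode above 0.03 m).
It also fails if it takes over 48 s, if anything falls off the work surface, if the arm or the gripper's body presses on something with over 40 N, if the wrist force passes 120 N, or if a joint passes its speed limit or range.

ROBOT

A 7-joint arm with a two-finger parallel gripper is mounted at the origin on the work surface. World frame = base frame: x ahead of the robot, y to its left, z up, the work surface at z = 0. Lengths are in m, angles in rad, forces in N, time in s.
With the tool pointing down it reaches from about 0.4 to 0.85 m from the base axis. Payload 4.5 kg.
Tool frame: the origin (TCP) lies on the centre line of the jaws, within the pads' length; the fingertips stand 14 mm ahead of it and the grasp point (between the pads) lies 5 mm behind it (nose_length is the distance from the TCP to the fingertips, in m); x points along the fingers, y is the direction in which the jaws open and shut, and the axes are right-handed (so a half turn about x gives the same grasp; the last joint's range is limited). The gripper opens to 88 mm and grips with 3 to 60 N. Pads are 18 mm wide; open, the fingers measure 123 mm over their backs; the gripper's body (75 mm by 187 mm) begins 45 mm behind the grasp point.
Start: joints at [1.253, 0.689, -0.195, 1.565, 0.157, 0.902, -0.215], TCP at [0.215, -0.587, 0.216] pointing down, gripper open.
Joint ranges: [-3.01, 3.01], [-0.46, 2.08], [-1.47, 1.51], [0.13, 2.56], [-1, 4.14], [0.04, 2.09], [-2.66, 2.66]. Speed limits (rad/s): [2.57, 2.57, 3.14, 3.14, 3.14, 3.14, 3.14].

INTERFACE

Orientations are given as a unit quaternion [x, y, z, w].
In Python, from plant import get_state, snapshot, camera_params, finish_job, boxes_of, silhouettes, spot_point, nose_length gives the robot as it stands.
- The arm moves only by the tool apply_moves, never from a script. Its arguments are lists of equal length, an entry for each row: "delta_pos": the shift along the tool's x, y, z in cm, a list of three; "yaw": the turn about the tool's x in rad; "gripper": the opening in per cent of the stroke, from 0 (shut) to 100 (fully open). A call has 1 to 10 rows; each row is the pose to reach, as a shift and turn from the pose measured when the call began, along the tool's axes at that moment; what a row does not reach only later rows make up. A row lasts 1/12 s, in which the tool goes at most 41.7 mm and 7.16 degrees, less where a joint would pass 70% of its speed; a pose out of reach is approached as far as the arm can. A call with a gripper value outside its range is refused whole. The fingers move at their own pace and stop on an object; "force" is the grip in N (left out, the last holds). Time passes only in rows, so rows that repeat a pose let the fingers close. It gives the time, the measured TCP pose, the force and the opening at its end, in the units of the state.
- get_state(): the state, without advancing time (a new reading comes with each control period).
- snapshot(name): name is "side" or "top"; returns the picture (400x640x3 uint8, red, green, blue); there is no depth.
- camera_params(name): a dict with "fovy" (degrees; the focal length in pixels is half the picture's height over the tangent of half this angle, whatever the lens; pixels are square), "cx", "cy" (the principal point, pixels), "position" and "orientation" of the camera in the world. Camera axes: x right, y down, z forward; pixel columns grow to the right and rows downward; lengths in m; the calibration is good to about 2 mm. A picture is of the moment at which its call begins. camera_params takes no time and is no camera call.
- finish_job(): hands the job in, once; it reports no verdict.
Trained networks look in the newest picture that a camera, given by its name, has taken for a name from the list of things; names that differ only in an ending like _2 or _b are one class to them, and where a whole thing is asked for, a point or a joint stands for the part that bears it (a point fixed in the world has none). Each returns a list of dicts, best first, with "score" (0 to 1); they miss things now and then, are a little off and sometimes report something else, mostly with a low value. They report only what shows in the picture. A call takes as long as a camera call. They do not tell look-alikes from the thing itself.
- boxes_of(thing, camera): "bbox" ([left, top, width, height] in pixels, round what is visible of it).
- silhouettes(thing, camera): "mask" (400x640 bool, what is visible of it) and "bbox" ([left, top, width, height] in pixels, round what is visible of it).
- spot_point(thing, camera): "pixel" ([column, row] in pixels: a listed point, or the origin of a listed thing).
The state is a dict: "clock": time; "q": joint angles; "qd": joint speeds; "joint_torque": joint torques, N m; "tool_pos": TCP position; "eef_rot": TCP orientation; "contact_force": force on the tool from outside, world axes, zero at the start; "moment": the same for the moment, N m; "opening": opening from 0.0 (shut) to 1.0 (fully open).
Only numpy, scipy, OpenCV 4.12 (cv2) and the standard library are available. Lean on these libraries where they do the work, as an engineer would, in place of code of your own. Each camera call takes 0.05 s, during which the arm holds its last target.

## Working session

There is one attempt and no reset: what is moved stays moved. The work goes in short steps, Python scripts to look and compute and a tool call to move; the robot and the scene stay as the last step left them, time stands still between calls to the robot, and variables do not carry over. Pictures are saved under pics/ and viewed, and the job is handed in when it is done.

Besides the shell and the picture viewer there is one more tool, called after "Call:" as a command line: name --pt "numbers of a row" for each row, then --argument value for the rest. apply_moves: Moves the arm, as the interface text tells. Its arguments: {"type":"object","properties":{"delta_pos":{"type":"array"},"yaw":{"type":"array"},"gripper":{"type":"array"},"force":{"type":"number"}},"required":["delta_pos","yaw","gripper"]}

```bash
ls; mkdir -p pics; python3 - <<'E'
from plant import *
import cv2
s=get_state(); print({k:(v if not hasattr(v,'round') else v) for k,v in s.items()}); print(nose_length)
for c in("side","top"):
    print(camera_params(c)); cv2.imwrite(f"pics/{c}0.png",snapshot(c)[:,:,::-1])
E
```

```text
pics
{'clock': 0.0, 'q': array([ 1.25277618,  0.68997866, -0.19450672,  1.56637087,  0.15731998,
        0.90246967, -0.21508613]), 'qd': array([-0.00024948, -0.00152286,  0.00019256, -0.00130975,  0.00132054,
        0.00074349, -0.00097561]), 'joint_torque': array([ 2.17640263e-04, -5.27562940e+01, -1.26701877e+00, -1.53427738e+01,
       -5.26539353e-02,  6.38336671e-03,  1.52512685e-04]), 'tool_pos': array([ 0.2150877 , -0.58610003,  0.21520605]), 'eef_rot': array([-0.69602189, -0.12441099,  0.69635307, -0.12315772]), 'contact_force': array([-0.12233366, -0.34419312,  0.43778386]), 'moment': array([-0.03313166,  0.03100966,  0.00825496]), 'opening': 0.9968980225585334}
0.014
{'fovy': 49.67290923803223, 'cx': 318.63742275778145, 'cy': 202.16863883102926, 'position': array([-0.02328008,  1.02512999,  0.80066376]), 'orientation': array([-0.20986589,  0.84340503, -0.47768318,  0.12823044])}
{'fovy': 56.129126417927594, 'cx': 318.689517312741, 'cy': 197.92053168738298, 'position': array([0.43297701, 0.02693267, 1.02069052]), 'orientation': array([-0.69925682,  0.7133724 , -0.01919319,  0.04208735])}
```

View pics/side0.png

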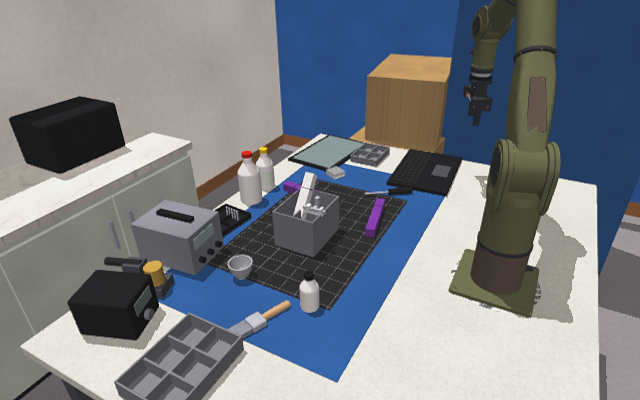

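View pics/top0.png

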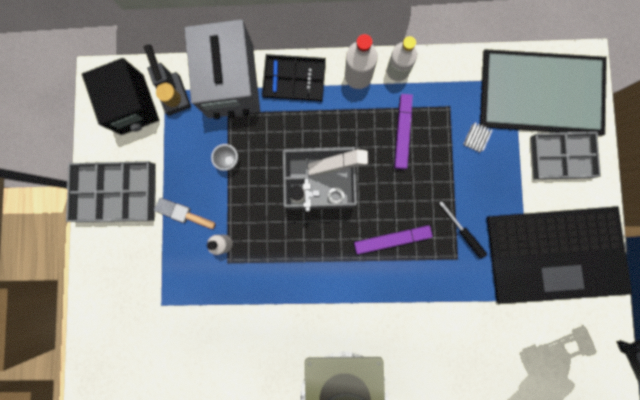

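```bash
cat > h.py <<'E'
import numpy as np, cv2
from scipy.spatial.transform import Rotation as R
from plant import *
def K(c):
    p=camera_params(c); f=200/np.tan(np.radians(p['fovy'])/2)
    return f,p['cx'],p['cy'],np.array(p['position']),R.from_quat(p['orientation']).as_matrix()
def proj(c,X):
    f,cx,cy,t,M=K(c); X=np.atleast_2d(X); v=(X-t)@M
    return np.c_[f*v[:,0]/v[:,2]+cx, f*v[:,1]/v[:,2]+cy]
def ray(c,px):
    f,cx,cy,t,M=K(c); d=M@np.array([(px[0]-cx)/f,(px[1]-cy)/f,1]); return t,d/np.linalg.norm(d)
def atz(c,px,z):
    t,d=ray(c,px); return t+d*(z-t[2])/d[2]
def tri(pa,pb,a="side",b="top"):
    t1,d1=ray(a,pa);t2,d2=ray(b,pb)
    A=np.c_[d1,-d2]; s=np.linalg.lstsq(A,t2-t1,rcond=None)[0]
    P,Q=t1+s[0]*d1,t2+s[1]*d2
    return (P+Q)/2, np.linalg.norm(P-Q)
def crop(c,x,y,w,h,s,name,img=None):
    im=snapshot(c) if img is None else img
    cv2.imwrite(name,cv2.resize(im[y:y+h,x:x+w,::-1],None,fx=s,fy=s,interpolation=cv2.INTER_CUBIC))
E
python3 - <<'E'
from h import *
crop("top",260,130,130,100,6,"pics/topc.png")
crop("side",250,150,110,120,5,"pics/sidec.png")
P={}
for th in ["tube_mid","tube_foot","bin","bay","keeper_tab","jar_mid","spool_mid"]:
    r={}
    for c in ("side","top"):
        l=spot_point(th,c); r[c]=l
        print(th,c,[(np.round(d['pixel'],1),round(d['score'],2)) for d in l[:4]])
    if r['side'] and r['top']:
        p,e=tri(r['side'][0]['pixel'],r['top'][0]['pixel']); print('   ',p.round(4),round(e,4))
E
```

```text
tube_mid side [(array([304.1, 203.3]), 0.86), (array([372.6, 219.6]), 0.63), (array([304.5, 194.2]), 0.53)]
tube_mid top [(array([332.9, 162. ]), 0.78), (array([389.6, 240.2]), 0.78), (array([399.4, 129.1]), 0.77)]
    [0.5966 0.0162 0.096 ] 0.0135
tube_foot side [(array([368.6, 230.6]), 0.88), (array([304.5, 200.4]), 0.56)]
tube_foot top [(array([308.9, 171.8]), 0.89), (array([397.3, 167.5]), 0.89), (array([351.4, 247.3]), 0.85)]
    [0.4708 0.0511 0.0855] 0.225
bin side [(array([309.2, 239.1]), 0.56)]
bin top [(array([321.2, 183.6]), 0.91), (array([309.9, 166.3]), 0.73)]
    [ 0.5589  0.0501 -0.0105] 0.0081
bay side [(array([288. , 241.6]), 0.69)]
bay top [(array([296.9, 171.6]), 0.66)]
    [0.5933 0.1164 0.0106] 0.0024
keeper_tab side [(array([317. , 200.7]), 0.46)]
keeper_tab top [(array([318.8, 193.3]), 0.63)]
    [0.5203 0.0542 0.1448] 0.0001
jar_mid side []
jar_mid top [(array([296.2, 193.6]), 0.57)]
spool_mid side []
spool_mid top [(array([339.3, 198.4]), 0.54), (array([225.9, 160.7]), 0.47)]
```

View pics/topc.png

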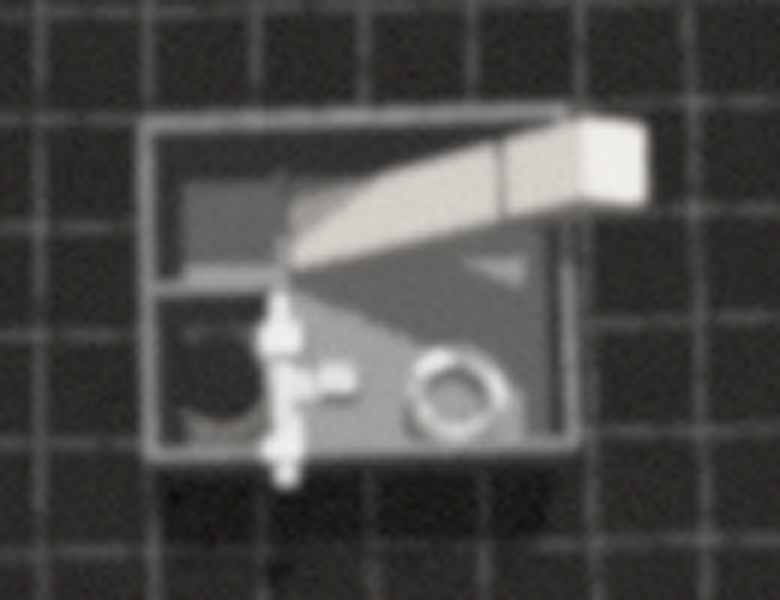

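View pics/sidec.png

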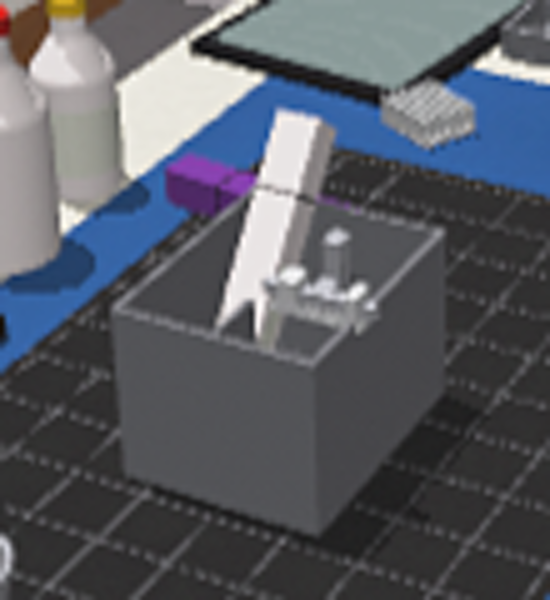

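```bash
python3 - <<'E'
from h import *
from scipy.optimize import least_squares
a,b,H=.0865,.069,.124
# bin corners: +x = left; -y = far (up in top image)
obs=[("top",[a,-b,H],(142,118)),("top",[a,b,H],(143,460)),("top",[-a,b,H],(578,450)),
("side",[a,-b,H],(113,310)),("side",[a,b,H],(318,365)),("side",[-a,b,H],(445,230)),("side",[a,b,0],(320,537)),("side",[a,-b,0],(125,477))]
O=[]
for c,p,q in obs:
    q=np.array(q,float)
    O.append(q/6-.5+0.0+[260,130] if c=="top" else q/5-.5+[250,150])
def pose(v): return R.from_euler('z',v[2]).as_matrix(), np.array([v[0],v[1],0])
def res(v):
    M,t=pose(v); M=M
    r=[]
    for (c,p,q),o in zip(obs,O): r.append(proj(c,M@np.array(p)+t)[0]-o+ (v[3:5] if c=="top" else v[5:7]))
    return np.r_[np.ravel(r), v[3:]/2.]
s=least_squares(res,[.56,.04,np.pi/2,0,0,0,0]); v=s.x; print(v.round(4),np.degrees(v[2])); print(res(v)[:16].reshape(-1,2).round(2))
for only in ("top","side"):
    w=least_squares(lambda u:np.ravel([r for r,(c,_,_) in zip(res(np.r_[u,0,0,0,0])[:16].reshape(-1,2),obs) if c==only]),[.56,.04,np.pi/2]).x
    print(only,w.round(4),np.degrees(w[2]))
w=least_squares(lambda u:res(np.r_[u,0,0,0,0])[:16],[.56,.04,np.pi/2]).x; print(w,np.degrees(w[2]))
M,t=pose(w); 
# bay center in bin
bay=np.array([a-4-0,0,0])
bay=np.array([a-.004-.02225,-b+.004+.0315,.004]); print("bay",M@bay+t,"spot",tri((288,241.6),(296.9,171.6))[0])
kt=bay+[-.052,.055/1,.147]; 
ktw=tri((317,200.7),(318.8,193.3))[0]; print("tab in bin",M.T@(ktw-t), "bay",bay)
# tube
foot_edge=np.array([bay[0]-.02225-.005,bay[1],.004])
th=np.radians(37); ax=np.array([-np.sin(th),0,np.cos(th)]); xx=np.array([np.cos(th),0,np.sin(th)])
# -x foot edge on floor; +x foot edge against curb
# +x edge = foot+0.015xx ; its x = curb
for nm in ("curb",):
    foot=np.array([foot_edge[0],bay[1],.004+.015*np.sin(th)]) - np.array([.015*np.cos(th),0,0])
    mid=foot+.1*ax; top=foot+.2*ax
    print("foot",foot,"mid",mid,"top",top)
    mw=M@mid+t
    print("mid w",mw,proj("top",mw),proj("side",mw))
    print("ring/top corners top-view:")
    for sx in(-1,1):
        for sy in(-1,1):
            c=M@(top+sx*.015*xx+[0,sy*.015,0])+t
            print(((proj("top",c)[0]-[260,130]+.5)*6).round(0),((proj("side",c)[0]-[250,150]+.5)*5).round(0))
E
```

```text
[ 0.5613  0.052   1.5764 -0.6281 -0.5679  0.6668 -0.0932] 90.31948930276177
[[-0.33  0.42]
 [ 0.42 -0.03]
 [ 0.07 -0.25]
 [-0.27 -0.42]
 [-0.63  0.12]
 [ 0.59 -0.01]
 [-0.04  0.4 ]
 [ 0.19 -0.07]]
top [0.5626 0.0535 1.5686] 89.87283633159817
side [0.5605 0.0507 1.5912] 91.17135444114717
[0.56108033 0.05227952 1.57771111] 90.39618813457042
bay [0.59416291 0.11275972 0.004     ] spot [0.59330131 0.11639513 0.0105685 ]
tab in bin [0.00218852 0.04071965 0.14479068] bay [ 0.06025 -0.0335   0.004  ]
foot [ 0.02102047 -0.0335      0.01302723] mid [-0.03916103 -0.0335      0.09289078] top [-0.09934254 -0.0335      0.17275433]
mid w [0.59485031 0.01335106 0.09289078] [[335.24746005 165.30598526]] [[302.96597392 203.53972841]]
ring/top corners top-view:
[643. 139.] [299. 120.]
[646. 216.] [340. 130.]
[584. 131.] [280. 110.]
[586. 209.] [321. 120.]
```

```bash
cat >> h.py <<'E'
a,b,H=.0865,.069,.124
BIN=[.5611,.0523,np.radians(90.2)]
def BM(): return R.from_euler('z',BIN[2]).as_matrix(), np.array([BIN[0],BIN[1],0])
def b2w(p): M,t=BM(); return np.atleast_2d(p)@M.T+t
def w2b(p): M,t=BM(); return (np.atleast_2d(p)-t)@M
bay=np.array([.06025,-.0335,.004])
def box(c,ax,hs):
    S=np.array([[i,j,k] for i in(-1,1) for j in(-1,1) for k in(-1,1)])*hs
    return S@np.array(ax)+c
ED=[(i,j) for i in range(8) for j in range(i) if bin(i^j).count('1')==1]
def tubebox(foot,th,yaw=0):
    z=np.array([-np.sin(th),0,np.cos(th)]);x=np.array([np.cos(th),0,np.sin(th)]);y=np.array([0,1,0.])
    Rz=R.from_euler('z',yaw).as_matrix()
    A=np.array([x,y,z])@Rz.T
    return box(foot+.1*A[2],A,np.array([.015,.015,.1]))
def over(c,boxes,x,y,w,h,s,name,img=None):
    im=snapshot(c) if img is None else img
    o=cv2.resize(im[y:y+h,x:x+w,::-1],None,fx=s,fy=s,interpolation=cv2.INTER_CUBIC).copy()
    cols=[(0,255,0),(0,0,255),(255,128,0),(0,255,255)]
    for n,B in enumerate(boxes):
        P=((proj(c,b2w(B))-[x,y]+.5)*s).round().astype(int)
        for i,j in ED: cv2.line(o,tuple(map(int,P[i])),tuple(map(int,P[j])),cols[n%4],1)
    cv2.imwrite(name,o)
E
python3 - <<'E'
from h import *
bb=box(np.array([0,0,.062]),np.eye(3),np.array([a,b,.062]))
th=np.radians(37)
tb=tubebox(np.array([.021,-.0335,.013]),th)
kb=box(np.array([.03025,.0405-.0075+.0,.131]),np.eye(3),np.array([.004,.0375,.005]))
tab=box(np.array([.008,.0405,.149]),np.eye(3),np.array([.007,.006,.013]))
over("top",[bb,tb,kb,tab],270,140,110,80,7,"pics/o1.png")
over("side",[bb,tb,kb,tab],260,160,90,105,6,"pics/o2.png")
for c in("top","side"):
  for t in("tube_mid","keeper_tab","jar_mid","spool_mid"):
    print(c,t,[(np.round(d['bbox']),round(d['score'],2)) for d in boxes_of(t,c)[:3]])
E
```

```text
top tube_mid [(array([394.,  89.,  20.,  79.]), 0.95), (array([305., 148.,  64.,  28.]), 0.85), (array([352., 227.,  76.,  26.]), 0.6)]
top keeper_tab [(array([307., 176.,  11.,  30.]), 0.54)]
top jar_mid [(array([287., 185.,  17.,  20.]), 0.7)]
top spool_mid [(array([332., 192.,  13.,  10.]), 0.45)]
side tube_mid [(array([363., 201.,  23.,  36.]), 0.96), (array([280., 181.,  21.,  13.]), 0.63), (array([293., 174.,  25.,  43.]), 0.58)]
side keeper_tab [(array([301., 197.,  25.,  16.]), 0.42)]
side jar_mid []
side spool_mid []
```

View pics/o1.png

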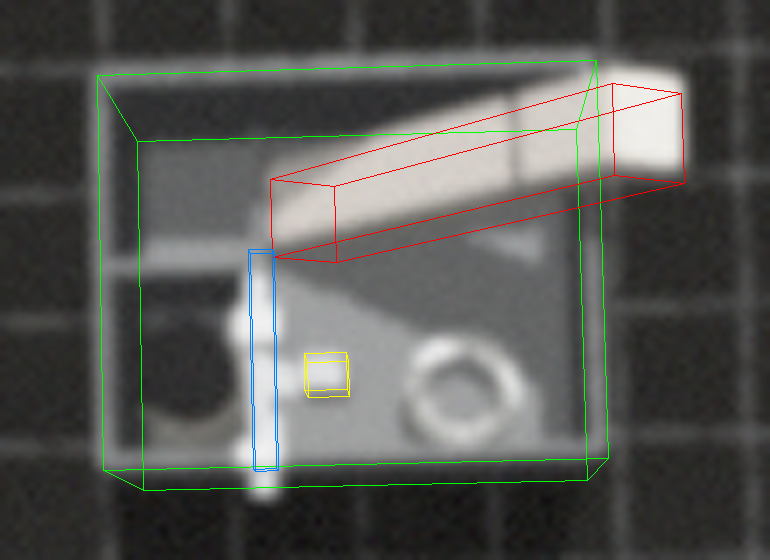

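View pics/o2.png

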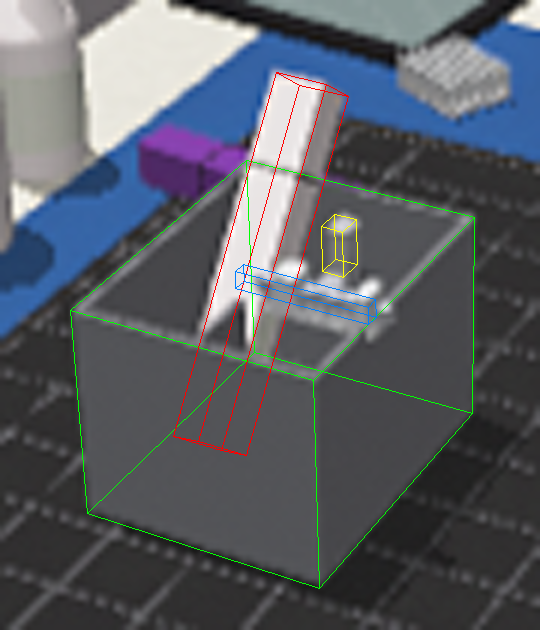

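```bash
cat >> h.py <<'E'
def go(target,ydir=None):
    """print tool-frame delta cm to reach world TCP target, and yaw so tool y -> +-ydir(world angle)"""
    s=get_state(); T=R.from_quat(s['eef_rot']).as_matrix(); d=T.T@(np.array(target)-s['tool_pos'])*100
    print("clk",round(s['clock'],2),"tcp",s['tool_pos'].round(4),"F",s['contact_force'].round(2),"op",round(s['opening'],3))
    print("T axes",T.round(3).tolist()); print("delta cm",d.round(2))
    if ydir is not None:
        y=np.array([np.cos(ydir),np.sin(ydir),0]); yt=T.T@y; ang=np.arctan2(yt[2],yt[1]); print("yaw",round(ang,4),"or",round((ang+np.pi)%(2*np.pi),4), "q7",s['q'][6])
E
python3 - <<'E'
from h import *
go([.597,-.03,.25],np.radians(.3))
E
```

```text
clk 1.4 tcp [ 0.2154 -0.5867  0.216 ] F [0.15 1.1  0.38] op 0.995
T axes [[0.0, 0.345, -0.939], [-0.0, -0.939, -0.345], [-1.0, 0.0, -0.0]]
delta cm [ -3.4  -39.12 -55.01]
yaw -1.2243 or 1.9173 q7 -0.21513124601161934
```

Call:
apply_moves --pt "-2 -1 -1.5" --pt "-3.4 -3 -4" --pt "-3.4 -5 -7" --pt "-3.4 -7 -10" --pt "-3.4 -9 -13" --pt "-3.4 -11 -16" --pt "-3.4 -13 -19" --pt "-3.4 -15 -22" --pt "-3.4 -17 -25" --pt "-3.4 -19 -28" --yaw '[-0.05,-0.1,-0.15,-0.2,-0.26,-0.32,-0.4,-0.48,-0.54,-0.6]' --gripper '[100,100,100,100,100,100,100,100,100,100]' --force 6

```text
clock: 2.23
tool_pos: [0.4136, -0.3105, 0.2503]
eef_rot: [0.628, 0.325, -0.628, 0.325]
contact_force: [1.2, 0.2, -0.0]
opening: 0.998
```

```bash
python3 - <<'E'
from h import *
go([.597,-.03,.25],np.radians(.3))
E
```

```text
clk 2.23 tcp [ 0.4136 -0.3105  0.2503] F [ 1.16  0.18 -0.03] op 0.998
T axes [[0.0, 0.816, -0.578], [-0.0, -0.578, -0.816], [-1.0, 0.001, 0.0]]
delta cm [ 3.000e-02 -1.240e+00 -3.349e+01]
yaw -0.6214 or 2.5202 q7 -0.3191366271628484
```

Call:
apply_moves --pt "0 -0.1 -3.5" --pt "0 -0.3 -7" --pt "0 -0.4 -10.5" --pt "0 -0.5 -14" --pt "0 -0.7 -17.5" --pt "0 -0.8 -21" --pt "0 -1.0 -24.5" --pt "0 -1.1 -28" --pt "0 -1.2 -31" --pt "0 -1.24 -33.5" --yaw '[-0.06,-0.12,-0.18,-0.24,-0.3,-0.36,-0.42,-0.5,-0.56,-0.62]' --gripper '[100,100,100,100,100,100,100,90,80,75]'

```text
clock: 3.07
tool_pos: [0.5981, -0.027, 0.2504]
eef_rot: [0.498, 0.502, -0.497, 0.502]
contact_force: [0.7, 0.8, 0.0]
opening: 0.799
```

```bash
python3 - <<'E'
from h import *
go([.597,-.03,.25],np.radians(.3))
bb=box(np.array([0,0,.062]),np.eye(3),np.array([a,b,.062]))
over("top",[bb],270,140,110,80,7,"pics/o3.png")
over("side",[bb],250,120,110,130,5,"pics/o4.png")
E
```

```text
clk 3.07 tcp [ 0.5981 -0.027   0.2504] F [0.72 0.79 0.02] op 0.799
T axes [[0.001, 1.0, 0.009], [0.001, 0.009, -1.0], [-1.0, 0.001, -0.001]]
delta cm [ 0.04 -0.12  0.3 ]
yaw 0.0036 or 3.1452 q7 -0.36327593101267713
```

View pics/o4.png

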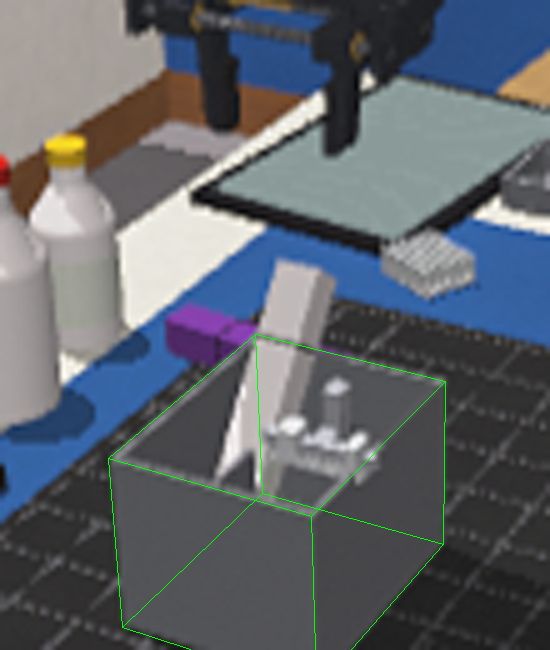

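```bash
python3 - <<'E'
from h import *
for dx in(-.035-.009,0,.035+.009):
    print(((proj("side",[.5981+dx,-.027,.2364])[0]-[250,120]+.5)*5).round(0))
E
```

```text
[350. 204.]
[288. 190.]
[227. 177.]
```

View pics/o3.png

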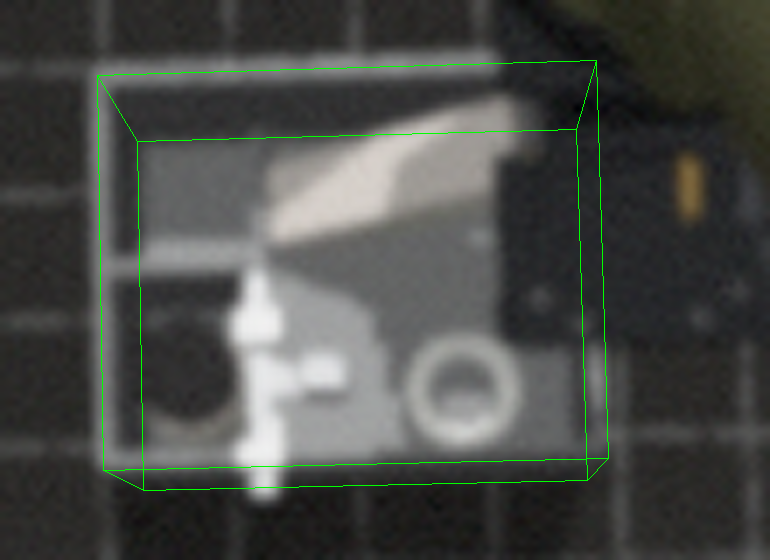

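```bash
python3 - <<'E'
from h import *
print(get_state()['tool_pos'],get_state()['clock'])
for z in (.236,.32):
  for dx in(-.044,0,.044):
    print(z,((proj("top",[.5981+dx,-.027,z])[0]-[270,140]+.5)*7).round(0))
img=snapshot("side"); crop("side",200,40,200,150,4,"pics/s5.png",img)
crop("top",230,80,200,150,4,"pics/t5.png")
E
```

```text
[ 0.59903996 -0.02400223  0.25040773] 3.1667
0.236 [603. 229.]
0.236 [599.  85.]
0.236 [595. -58.]
0.32 [623. 181.]
0.32 [618.  20.]
0.32 [ 614. -139.]
```

View pics/s5.png

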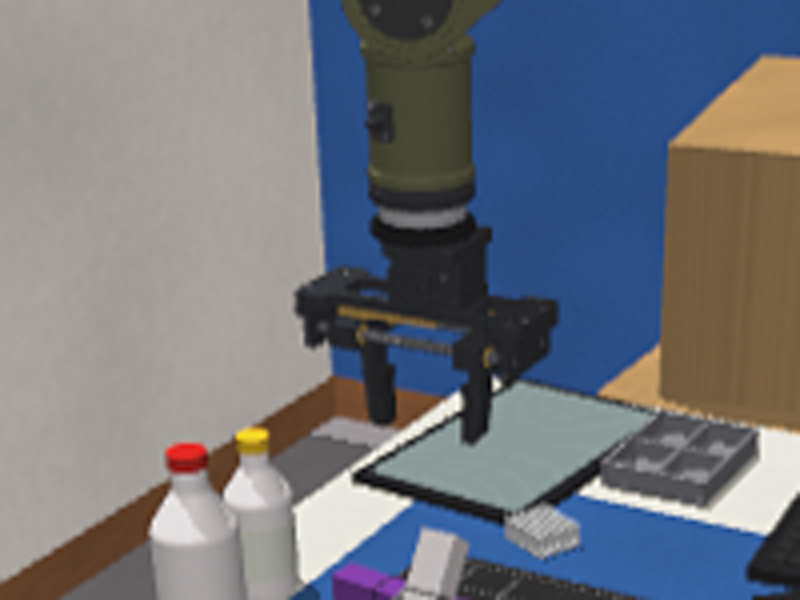

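View pics/t5.png

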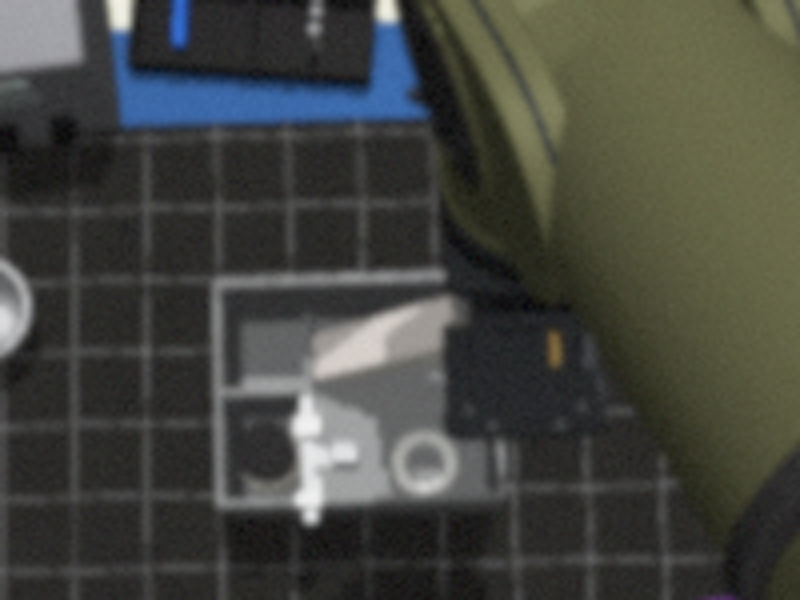

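```bash
python3 - <<'E'
from h import *
s=get_state(); print(s['tool_pos'],s['q'])
t0=s['tool_pos']
for z in (.236,.25,.27,.30):
    print(z,proj("side",[t0[0]-.044,t0[1],z])[0].round(1),proj("side",[t0[0]+.044,t0[1],z])[0].round(1))
print("start",proj("side",[.2151,-.5861,.2012]).round(1),proj("top",[.2151,-.5861,.2012]).round(1))
img=cv2.imread("pics/side0.png"); cv2.imwrite("pics/st.png",cv2.resize(img[60:150,430:530],None,fx=6,fy=6))
E
```

```text
[ 0.59694988 -0.02977074  0.24997133] [ 0.26558727  0.64901961 -0.51815923  1.59992475  0.36684808  0.99121485
 -0.3640844 ]
0.236 [320.3 160.1] [295.6 154.8]
0.25 [320.2 155.9] [295.5 150.7]
0.27 [320.1 149.9] [295.2 144.8]
0.3 [320.  140.6] [294.7 135.7]
start [[470.3 129. ]] [[629.2 330.4]]
```

View pics/st.png

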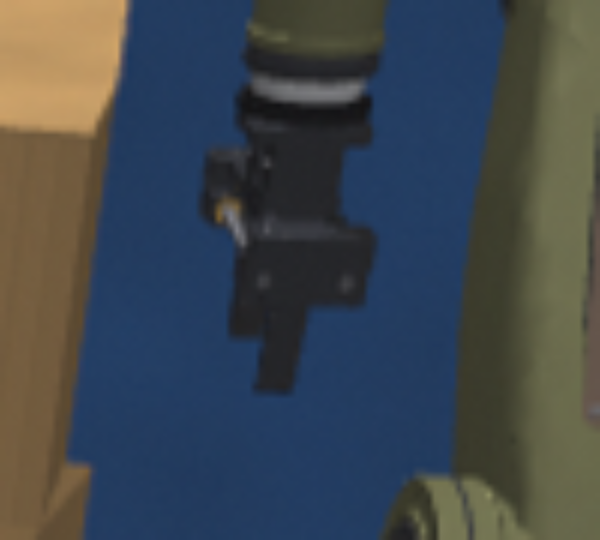

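```bash
python3 - <<'E'
from h import *
for sg in(-1,1):
  for z in (.2012,.216,.23,.266):
    p=[.2151+sg*.345*.05,-.5861-sg*.939*.05,z]
    print(sg,z,((proj("side",p)[0]-[430,60]+.5)*6).round())
crop("side",230,80,160,150,5,"pics/s6.png")
for t in ["gripper"]:
  pass
E
```

```text
-1 0.2012 [258. 447.]
-1 0.216 [262. 424.]
-1 0.23 [266. 402.]
-1 0.266 [276. 344.]
1 0.2012 [233. 388.]
1 0.216 [237. 366.]
1 0.23 [240. 345.]
1 0.266 [250. 290.]
```

View pics/s6.png

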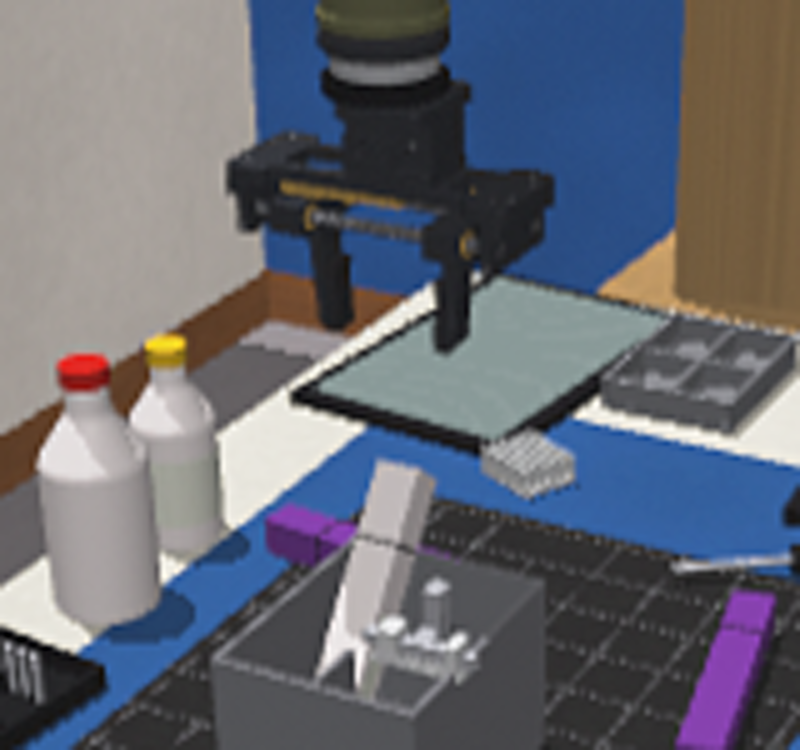

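Call:
apply_moves --pt "1 0 0" --pt "2 0 0" --pt "3 0 0" --pt "4 0 0" --pt "5 0 0" --pt "6 0 0" --pt "6 0 0" --yaw '[0,0,0,0,0,0,0]' --gripper '[75,75,75,75,75,75,75]'

```text
clock: 3.9
tool_pos: [0.5949, -0.0315, 0.1873]
eef_rot: [0.498, 0.501, -0.501, 0.5]
contact_force: [-0.6, -1.5, 0.2]
opening: 0.748
```

```bash
python3 - <<'E'
from h import *
go([.597,-.03,.1455],np.radians(.3))
img=snapshot("side"); crop("side",250,120,120,110,6,"pics/s7.png",img)
crop("top",260,120,130,100,6,"pics/t7.png")
t0=get_state()['tool_pos']
for z in (-.014,.016,.02):
  for dx in (-.0415,.0415): print(z,dx,((proj("side",[t0[0]+dx,t0[1],t0[2]+z])[0]-[250,120]+.5)*6).round())
E
```

```text
clk 3.9 tcp [ 0.5949 -0.0315  0.1873] F [-0.59 -1.46  0.16] op 0.748
T axes [[-0.005, 1.0, 0.002], [-0.002, 0.002, -1.0], [-1.0, -0.005, 0.002]]
delta cm [ 4.18  0.23 -0.16]
yaw -0.0028 or 3.1388 q7 -0.4103670675149282
-0.014 -0.0415 [425. 348.]
-0.014 0.0415 [288. 315.]
0.016 -0.0415 [424. 296.]
0.016 0.0415 [286. 265.]
0.02 -0.0415 [424. 289.]
0.02 0.0415 [285. 258.]
```

View pics/s7.png

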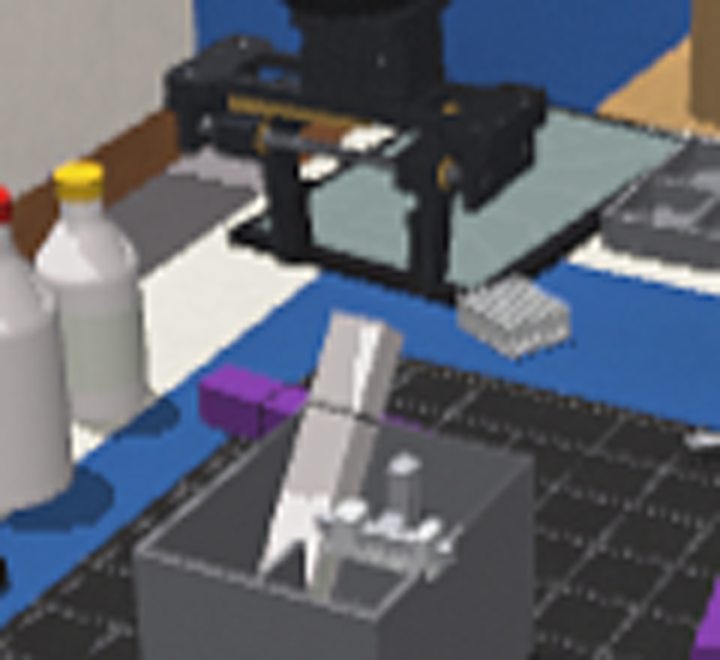

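View pics/t7.png

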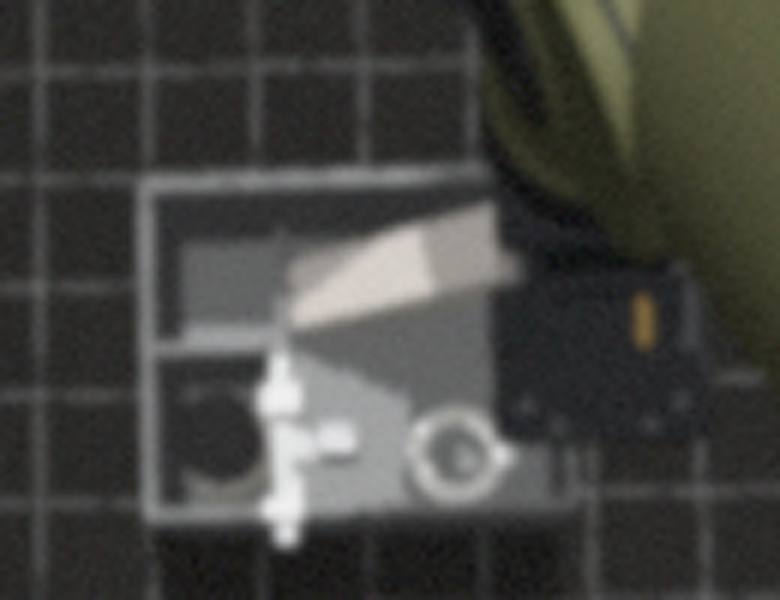

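```bash
python3 - <<'E'
from h import *
print(proj("side",[[0,0,0],[0,0,.05]]),proj("top",[[0,0,0],[0.1,0,0]]))
s=get_state(); print(s['tool_pos'],s['q'],s['clock'])
img=cv2.imread("pics/side0.png"); cv2.imwrite("pics/base.png",cv2.resize(img[200:330,420:580],None,fx=4,fy=4))
crop("top",280,330,120,70,6,"pics/baset.png")
E
```

```text
[[493.25808453 280.58321452]
 [496.79605033 266.34749861]] [[345.09503762 396.91149376]
 [344.15761174 357.2850433 ]]
[ 0.5963047  -0.03116151  0.18940193] [ 0.24865063  0.71677799 -0.48546831  1.67062619  0.41801912  0.86090694
 -0.4098192 ] 4.0
```

View pics/base.png

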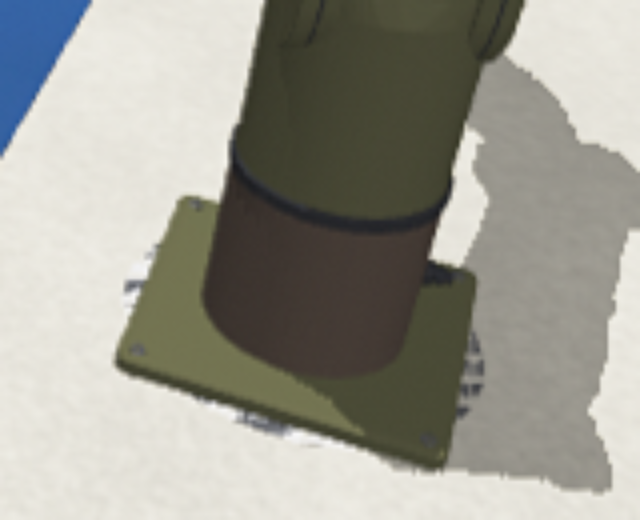

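View pics/baset.png

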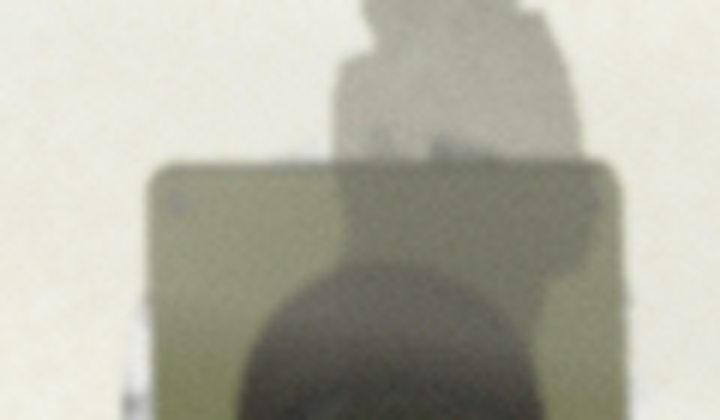

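Call:
apply_moves --pt "1 0.2 0" --pt "2 0.4 0" --pt "3 0.4 0" --pt "3.9 0.4 0" --pt "3.9 0.4 0" --pt "3.9 0.4 0" --yaw '[0,0,0,0,0,0]' --gripper '[75,75,75,75,75,75]'

```text
clock: 4.55
tool_pos: [0.6001, -0.0311, 0.1501]
eef_rot: [0.498, 0.501, -0.5, 0.5]
contact_force: [-0.2, -0.6, 0.9]
opening: 0.751
```

```bash
python3 - <<'E'
from h import *
go([.600,-.03,.1155],np.radians(.3))
img=snapshot("side"); crop("side",250,120,120,110,6,"pics/s8.png",img)
t0=get_state()['tool_pos']
for z in (-.014,.016,.02):
  for dx in (-.0415,.0415): print(z,dx,((proj("side",[t0[0]+dx,t0[1],t0[2]+z])[0]-[250,120]+.5)*6).round())
E
```

```text
clk 4.55 tcp [ 0.6001 -0.0311  0.1501] F [-0.24 -0.57  0.85] op 0.751
T axes [[-0.002, 1.0, 0.003], [-0.002, 0.003, -1.0], [-1.0, -0.002, 0.002]]
delta cm [ 3.46 -0.   -0.12]
yaw -0.0026 or 3.139 q7 -0.4377441725822496
-0.014 -0.0415 [418. 411.]
-0.014 0.0415 [284. 378.]
0.016 -0.0415 [417. 361.]
0.016 0.0415 [282. 328.]
0.02 -0.0415 [417. 354.]
0.02 0.0415 [281. 322.]
```

View pics/s8.png

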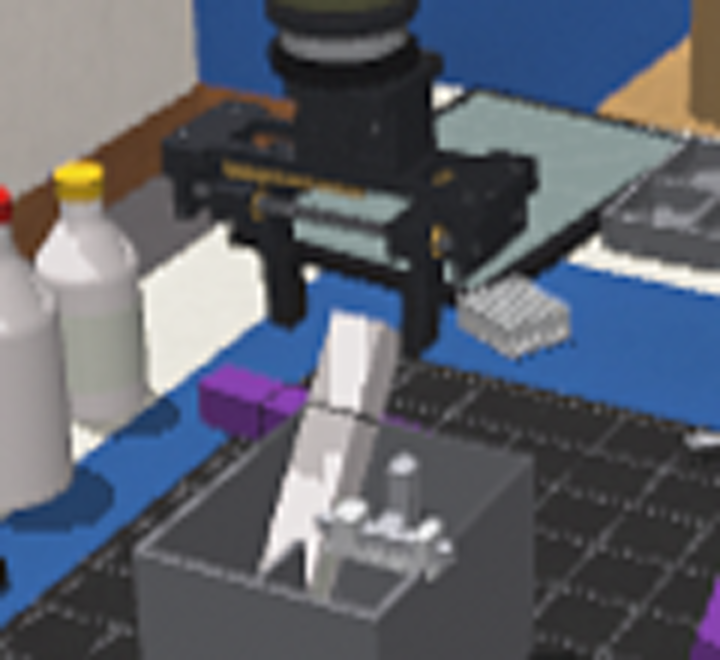

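Call:
apply_moves --pt "0.3 0 0" --pt "0.6 0 0" --pt "0.9 0 0" --pt "1.2 0 0" --pt "1.4 0 0" --pt "1.6 0 0" --pt "1.6 0 0" --yaw '[0,0,0,0,0,0,0]' --gripper '[75,75,75,75,75,75,75]'

```text
clock: 5.18
tool_pos: [0.6003, -0.0311, 0.1343]
eef_rot: [0.499, 0.501, -0.5, 0.501]
contact_force: [0.0, -0.7, 0.3]
opening: 0.747
```

Call:
apply_moves --pt "0.2 0 0" --pt "0.4 0 0" --pt "0.6 0 0" --pt "0.8 0 0" --pt "1.0 0 0" --pt "1.0 0 0" --yaw '[0,0,0,0,0,0]' --gripper '[75,75,75,75,75,75]'

```text
clock: 5.68
tool_pos: [0.6, -0.0311, 0.1238]
eef_rot: [0.498, 0.501, -0.5, 0.5]
contact_force: [0.1, -0.4, 0.0]
opening: 0.752
```

```bash
python3 - <<'E'
from h import *
go([.600,-.03,.1155],np.radians(.3))
img=snapshot("side"); crop("side",250,120,120,110,6,"pics/s9.png",img)
crop("top",260,120,130,100,6,"pics/t9.png")
E
```

```text
clk 5.68 tcp [ 0.6    -0.0311  0.1238] F [ 0.05 -0.43  0.02] op 0.752
T axes [[-0.002, 1.0, 0.003], [-0.002, 0.003, -1.0], [-1.0, -0.002, 0.002]]
delta cm [ 0.83  0.   -0.11]
yaw -0.0025 or 3.139 q7 -0.45869351954846943
```

View pics/s9.png

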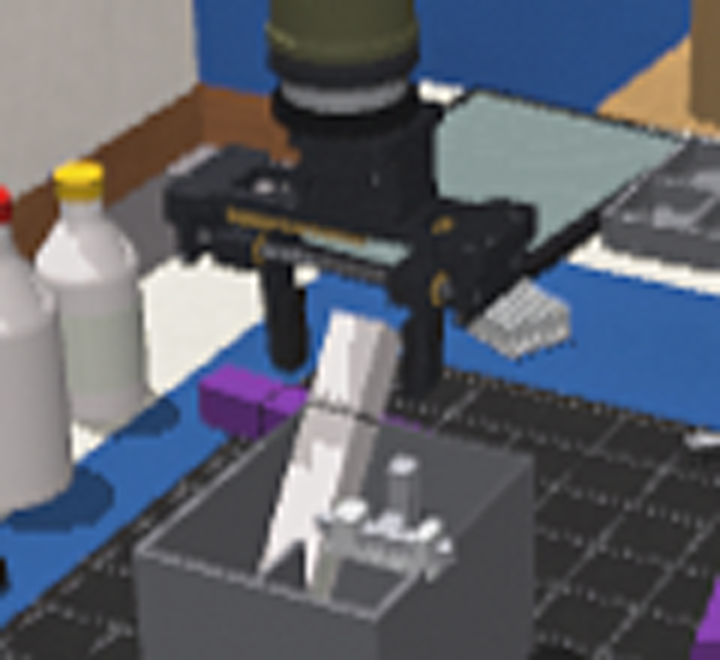

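View pics/t9.png

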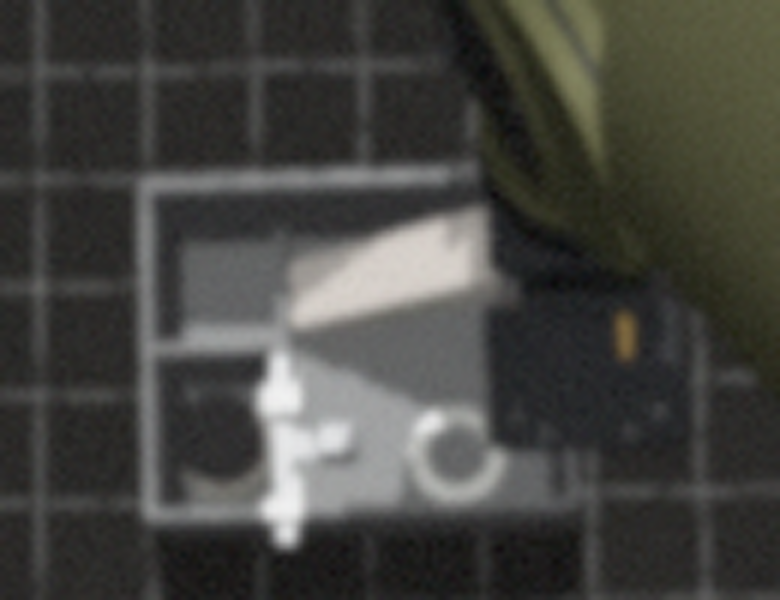

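```bash
python3 - <<'E'
from h import *
for z in(.2,.22,.25):
  for y in(-.031,-.031-.0375,-.031+.0375,): print(z,y,((proj("top",[.56,y,z])[0]-[260,120]+.5)*6).round())
print(w2b([.597,-.031,.15]))
E
```

```text
0.2 -0.031 [581. 315.]
0.2 -0.0685 [683. 313.]
0.2 0.006499999999999999 [478. 318.]
0.22 -0.031 [584. 307.]
0.22 -0.0685 [689. 304.]
0.22 0.006499999999999999 [480. 309.]
0.25 -0.031 [590. 293.]
0.25 -0.0685 [699. 290.]
0.25 0.006499999999999999 [481. 295.]
[[-0.08342481 -0.03560901  0.15      ]]
```

Call:
apply_moves --pt "0.3 0 -0.1" --pt "0.6 0 -0.2" --pt "0.8 0 -0.2" --pt "0.8 0 -0.2" --pt "0.8 0 -0.2" --pt "0.8 0 -0.2" --pt "0.8 0 -0.2" --pt "0.8 0 -0.2" --pt "0.8 0 -0.2" --pt "0.8 0 -0.2" --yaw '[0,0,0,0,0,0,0,0,0,0]' --gripper '[75,75,75,60,50,40,30,25,20,20]' --force 6

```text
clock: 6.62
tool_pos: [0.6003, -0.0291, 0.1162]
eef_rot: [0.499, 0.501, -0.5, 0.501]
contact_force: [-0.4, -0.6, -0.2]
opening: 0.335
```

```bash
python3 - <<'E'
from h import *
go([.600,-.03,.1155],np.radians(.3))
img=snapshot("side"); crop("side",250,120,120,110,6,"pics/s10.png",img)
crop("top",260,120,130,100,6,"pics/t10.png")
E
```

```text
clk 6.62 tcp [ 0.6003 -0.0291  0.1162] F [-0.35 -0.61 -0.2 ] op 0.335
T axes [[-0.001, 1.0, 0.003], [-0.001, 0.003, -1.0], [-1.0, -0.001, 0.001]]
delta cm [ 0.07 -0.03  0.09]
yaw -0.0026 or 3.139 q7 -0.46814726740132523
```

View pics/s10.png

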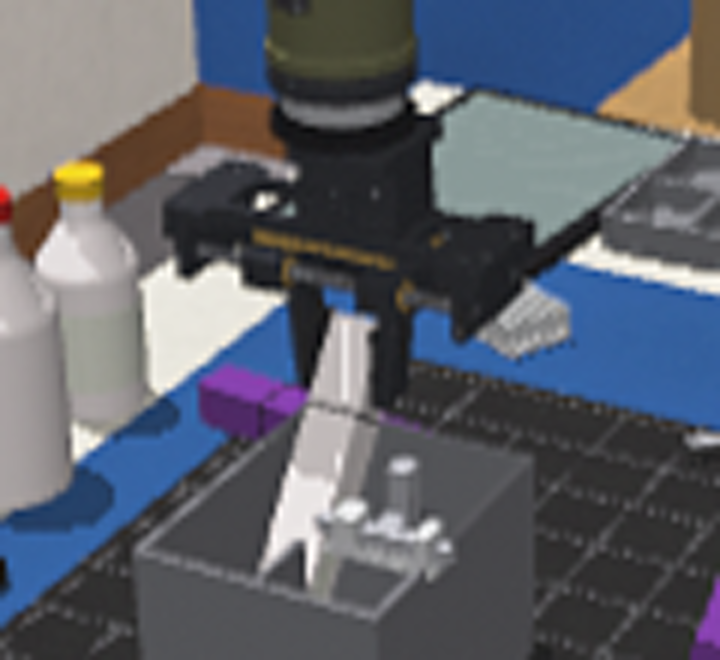

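View pics/t10.png

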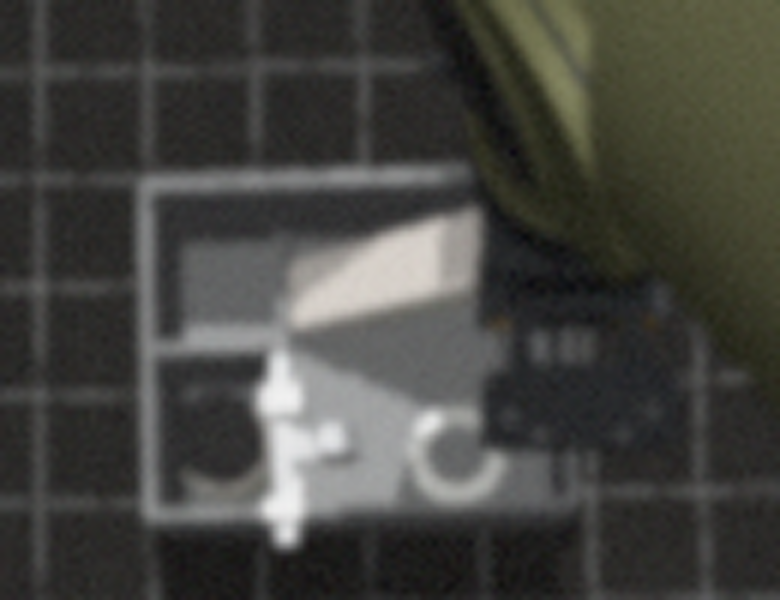

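Call:
apply_moves --pt "-0.3 0 -0.4" --pt "-0.6 0 -0.8" --pt "-0.85 0 -1.25" --pt "-1.1 0 -1.66" --pt "-1.4 0 -2.3" --pt "-1.7 0 -2.94" --pt "-1.95 0 -3.6" --pt "-2.15 0 -4.28" --pt "-2.15 0 -4.28" --yaw '[0,0,0,0,0,0,0,0,0]' --gripper '[20,20,20,20,20,20,20,20,20]'

```text
clock: 7.47
tool_pos: [0.6005, 0.0165, 0.1384]
eef_rot: [0.499, 0.502, -0.499, 0.501]
contact_force: [-0.0, -0.1, -1.5]
opening: 0.339
```

```bash
python3 - <<'E'
from h import *
go([.600,-.03,.1155],np.radians(.3))
tb=tubebox(np.array([.033-.0141,-.0355,.009]),np.radians(20))
img=snapshot("side"); over("side",[tb],250,120,120,110,6,"pics/s11.png",img)
crop("top",260,120,130,100,6,"pics/t11.png")
E
```

```text
clk 7.47 tcp [0.6005 0.0165 0.1384] F [-0.03 -0.06 -1.47] op 0.339
T axes [[-0.0, 1.0, 0.005], [0.0, 0.005, -1.0], [-1.0, -0.0, -0.0]]
delta cm [ 2.29 -0.08  4.65]
yaw 0.0001 or 3.1417 q7 -0.5172227370555345
```

View pics/s11.png

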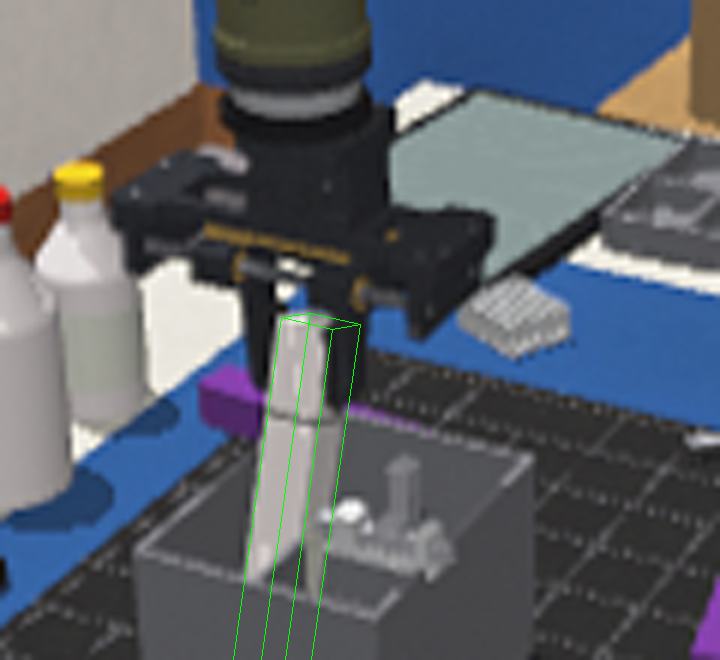

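View pics/t11.png

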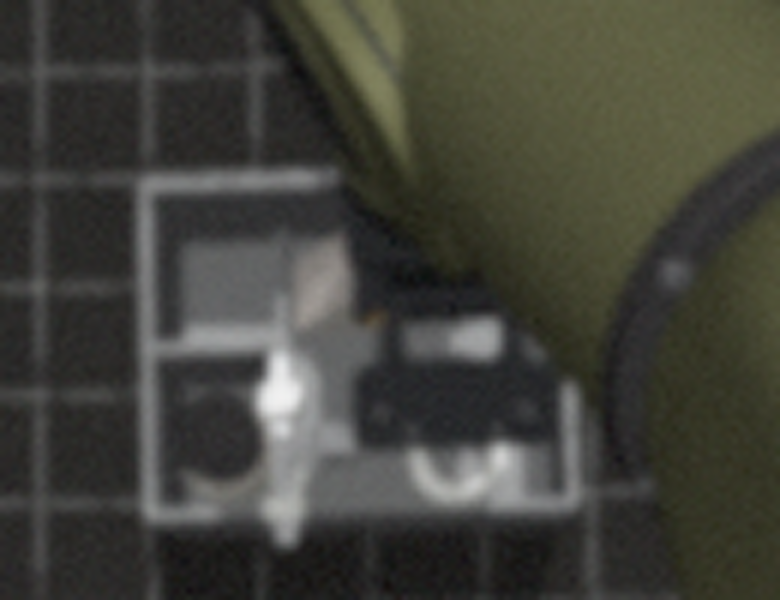

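Call:
apply_moves --pt "-0.15 0 -0.7" --pt "-0.3 0 -1.4" --pt "-0.4 0 -2.1" --pt "-0.5 0 -2.8" --pt "-0.55 0 -3.5" --pt "-0.6 0 -4.2" --pt "-0.6 0 -4.9" --pt "-0.6 0 -5.5" --pt "-0.6 0 -5.5" --pt "-0.6 0 -5.5" --yaw '[0,0,0,0,0,0,0,0,0,0]' --gripper '[20,20,20,20,20,20,20,20,20,20]'

```text
clock: 8.4
tool_pos: [0.6, 0.0699, 0.1436]
eef_rot: [0.498, 0.501, -0.5, 0.501]
contact_force: [0.3, 0.1, -2.2]
opening: 0.341
```

```bash
python3 - <<'E'
from h import *
go([.600,.072,.144],np.radians(.3))
tb=tubebox(np.array([.018,-.0355,.006]),0)
img=snapshot("side"); over("side",[tb],230,120,120,120,6,"pics/s12.png",img)
over("top",[tb],260,120,130,100,6,"pics/t12.png")
E
```

```text
clk 8.4 tcp [0.6    0.0699 0.1436] F [ 0.3   0.1  -2.25] op 0.341
T axes [[-0.002, 1.0, 0.004], [-0.001, 0.004, -1.0], [-1.0, -0.002, 0.001]]
delta cm [-0.04  0.   -0.21]
yaw -0.0009 or 3.1407 q7 -0.5924476352534563
```

View pics/s12.png

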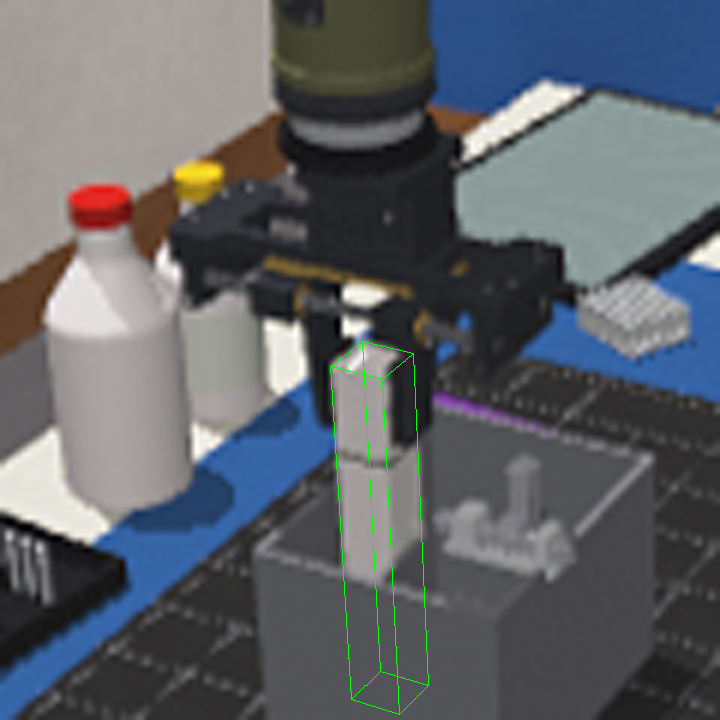

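View pics/t12.png

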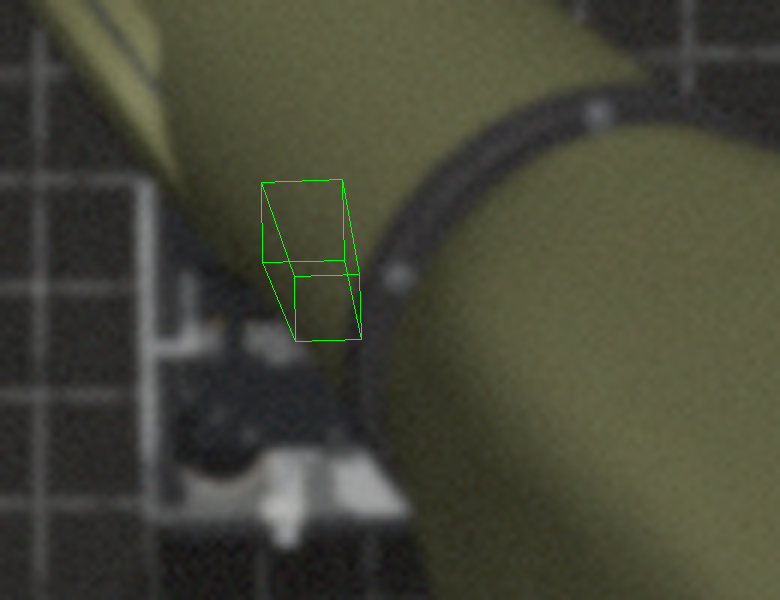

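Call:
apply_moves --pt "0 0 0" --pt "0 0 0" --pt "-0.5 0 0.1" --pt "-1.2 0 0.1" --pt "-2.0 0 0.1" --pt "-2.8 0 0.1" --pt "-3.4 0 0.1" --pt "-3.8 0 0.1" --pt "-3.8 0 0.1" --pt "-3.8 0 0.1" --yaw '[0,0,0,0,0,0,0,0,0,0]' --gripper '[20,20,20,20,20,20,20,20,20,20]' --force 18

```text
clock: 9.33
tool_pos: [0.6001, 0.0679, 0.1818]
eef_rot: [0.498, 0.501, -0.5, 0.501]
contact_force: [-0.4, -1.1, -1.6]
opening: 0.334
```

```bash
python3 - <<'E'
from h import *
go([.600,.112,.181],np.radians(.3))
tb=tubebox(np.array([.017,-.0355,.044]),0)
img=snapshot("side"); over("side",[tb],230,100,120,120,6,"pics/s13.png",img)
E
```

```text
clk 9.33 tcp [0.6001 0.0679 0.1818] F [-0.37 -1.13 -1.62] op 0.334
T axes [[-0.001, 1.0, 0.003], [-0.002, 0.003, -1.0], [-1.0, -0.001, 0.002]]
delta cm [ 0.07 -0.   -4.41]
yaw -0.0022 or 3.1393 q7 -0.5623522850365776
```

View pics/s13.png

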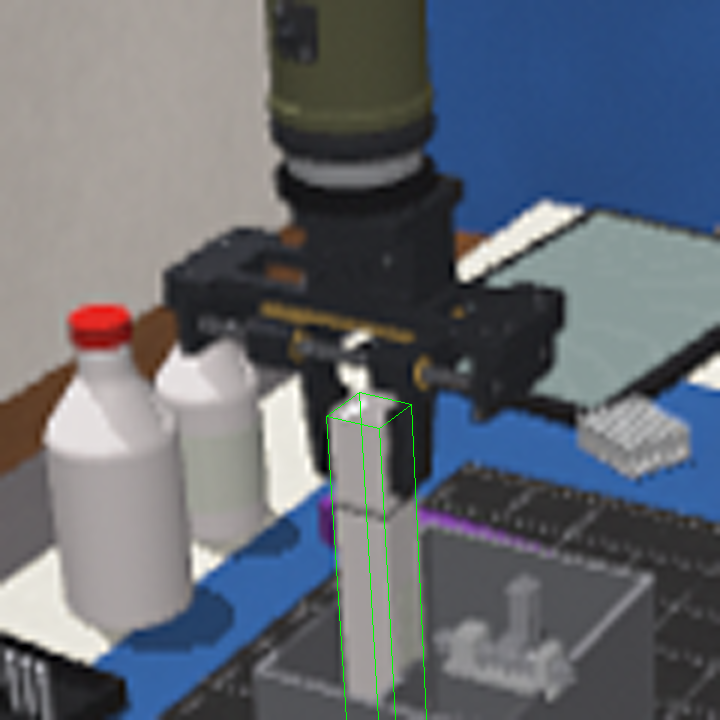

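Call:
apply_moves --pt "0 0 -0.6" --pt "0 0 -1.3" --pt "0 0 -2.0" --pt "0 0 -2.7" --pt "0 0 -3.4" --pt "0 0 -4.0" --pt "0 0 -4.3" --pt "0 0 -4.3" --pt "0 0 -4.3" --yaw '[0,0,0,0,0,0,0,0,0]' --gripper '[20,20,20,20,20,20,20,20,20]'

```text
clock: 10.13
tool_pos: [0.5998, 0.1108, 0.1813]
eef_rot: [0.498, 0.501, -0.5, 0.501]
contact_force: [0.1, 0.3, -1.5]
opening: 0.34
```

```bash
python3 - <<'E'
from h import *
go([.600,.112,.141],np.radians(.3))
tb=tubebox(np.array([.06025,-.0355,.044]),0)
bb=box(np.array([0,0,.062]),np.eye(3),np.array([a,b,.062]))
img=snapshot("side"); over("side",[tb,bb],220,110,120,120,6,"pics/s14.png",img)
over("top",[tb,bb],240,120,130,100,6,"pics/t14.png")
E
```

```text
clk 10.13 tcp [0.5998 0.1108 0.1813] F [ 0.09  0.29 -1.52] op 0.34
T axes [[-0.002, 1.0, 0.003], [-0.002, 0.003, -1.0], [-1.0, -0.002, 0.002]]
delta cm [ 4.03  0.03 -0.13]
yaw -0.002 or 3.1396 q7 -0.6235369776564021
```

View pics/s14.png

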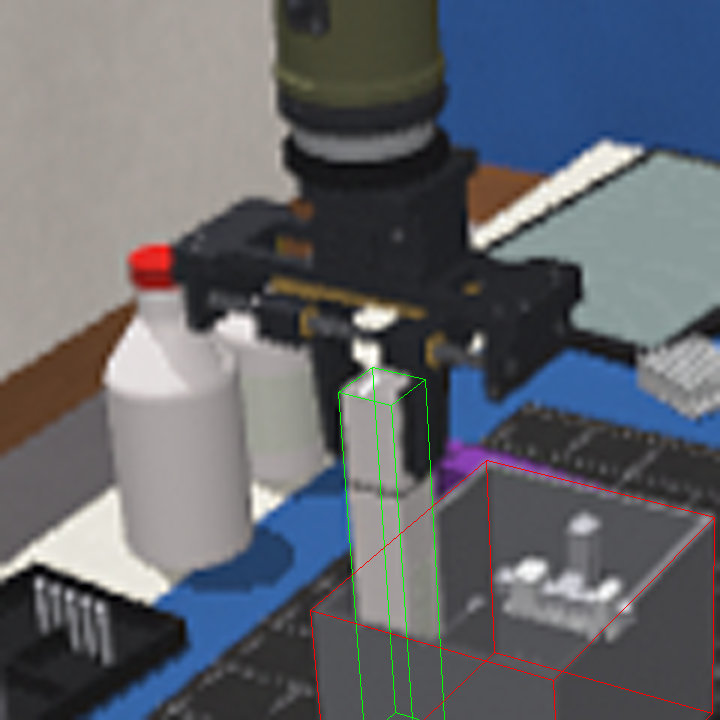

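View pics/t14.png

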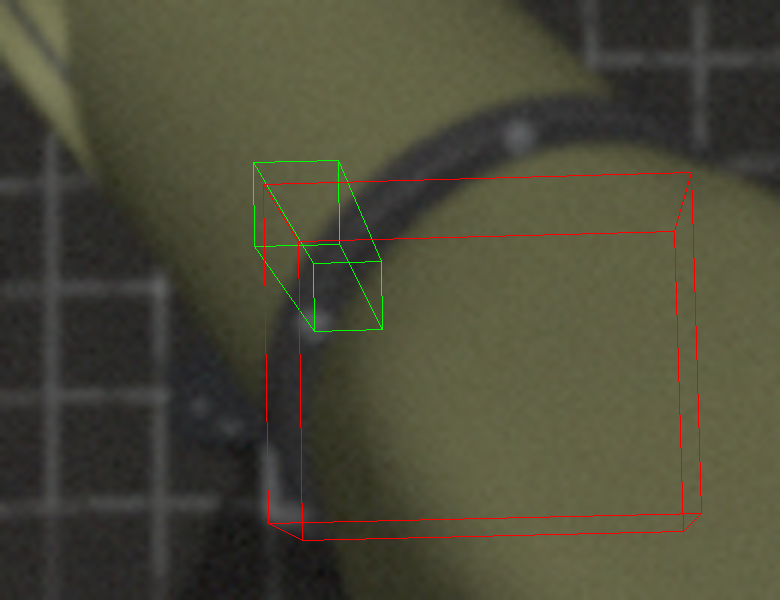

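Call:
apply_moves --pt "0.6 0 0" --pt "1.3 0 0" --pt "2.0 0 0" --pt "2.6 0 0" --pt "3.0 0 0" --pt "3.3 0 0" --pt "3.5 0 0" --pt "3.6 0 0" --pt "3.6 0 0" --yaw '[0,0,0,0,0,0,0,0,0]' --gripper '[20,20,20,20,20,20,20,20,20]'

```text
clock: 10.98
tool_pos: [0.5997, 0.11, 0.1452]
eef_rot: [0.498, 0.5, -0.501, 0.501]
contact_force: [0.6, -0.1, -0.4]
opening: 0.339
```

Call:
apply_moves --pt "0.1 0 0" --pt "0.2 0 0" --pt "0.3 0 0" --pt "0.4 0 0" --pt "0.4 0 0" --pt "0.4 0 0" --yaw '[0,0,0,0,0,0]' --gripper '[20,20,20,20,20,20]' --force 6

```text
clock: 11.48
tool_pos: [0.6001, 0.1101, 0.1417]
eef_rot: [0.498, 0.5, -0.5, 0.501]
contact_force: [-0.3, 0.0, 3.6]
opening: 0.343
```

```bash
python3 - <<'E'
from h import *
go([.600,.112,.141],np.radians(.3))
tb=tubebox(np.array([.06025,-.0355,.004]),0)
img=snapshot("side"); over("side",[tb],220,130,120,120,6,"pics/s15.png",img)
E
```

```text
clk 11.48 tcp [0.6001 0.1101 0.1417] F [-0.35  0.01  3.61] op 0.343
T axes [[-0.001, 1.0, 0.002], [-0.002, 0.002, -1.0], [-1.0, -0.001, 0.002]]
delta cm [ 0.07 -0.01 -0.19]
yaw -0.0029 or 3.1387 q7 -0.6528778024543839
```

View pics/s15.png

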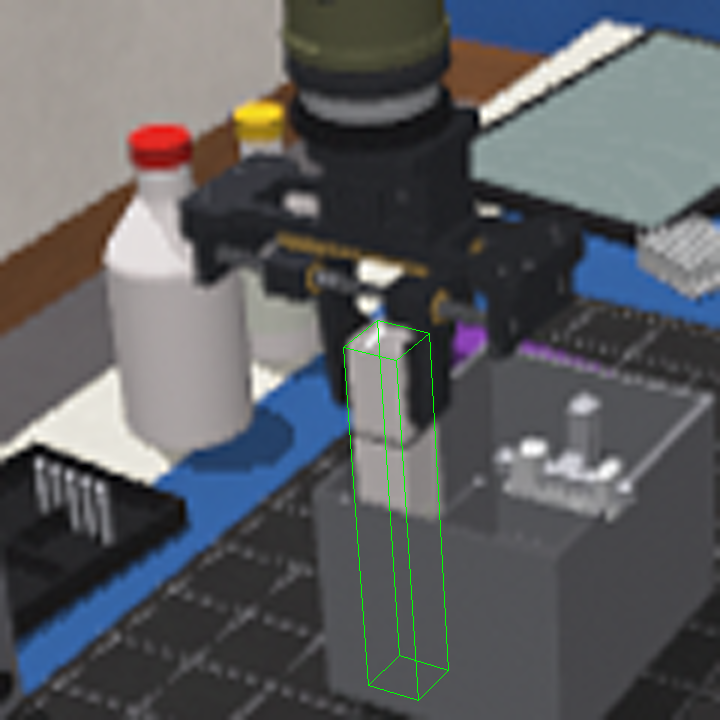

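Call:
apply_moves --pt "0 0 0" --pt "0 0 0" --pt "0 0 0" --pt "0 0 0" --pt "0 0 0" --pt "0 0 0" --pt "0 0 0" --yaw '[0,0,0,0,0,0,0]' --gripper '[36,38,42,48,55,60,60]'

```text
clock: 12.12
tool_pos: [0.6001, 0.1101, 0.1416]
eef_rot: [0.498, 0.5, -0.5, 0.501]
contact_force: [-0.7, -0.9, -0.2]
opening: 0.599
```

```bash
python3 - <<'E'
from h import *
go([.600,.112,.141],np.radians(.3))
tb=tubebox(np.array([.06025,-.0355,.004]),0)
img=snapshot("side"); over("side",[tb],220,130,120,120,6,"pics/s16.png",img)
E
```

```text
clk 12.12 tcp [0.6001 0.1101 0.1416] F [-0.68 -0.91 -0.16] op 0.599
T axes [[-0.001, 1.0, 0.002], [-0.002, 0.002, -1.0], [-1.0, -0.001, 0.002]]
delta cm [ 0.06 -0.01 -0.19]
yaw -0.003 or 3.1386 q7 -0.6528577936602383
```

View pics/s16.png

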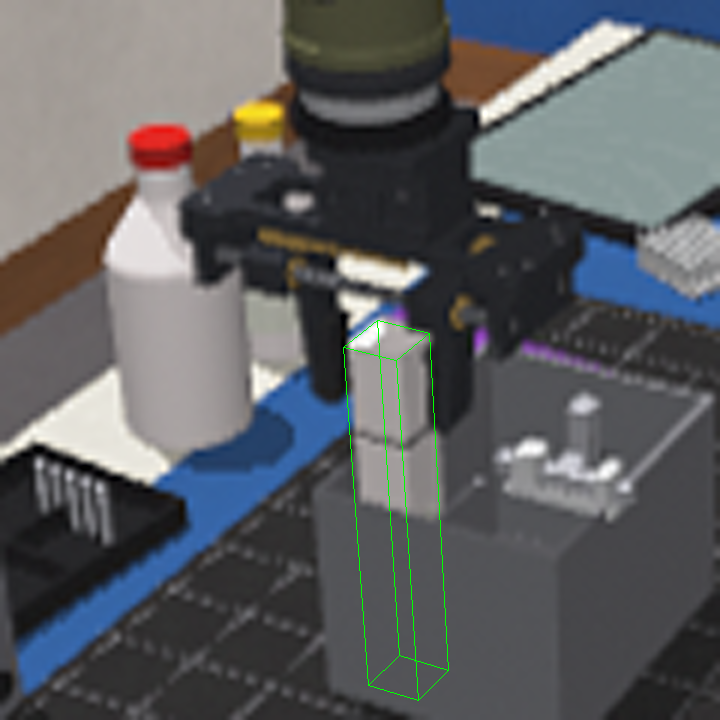

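Call:
apply_moves --pt "-0.8 0 0" --pt "-1.8 0 0" --pt "-3 0 0" --pt "-4.5 0 0" --pt "-6 0 0" --pt "-7.5 0 0" --pt "-8 -1.5 1.5" --pt "-8 -4 3.5" --pt "-8 -7.7 5.3" --pt "-8 -7.7 5.3" --yaw '[0,0,0,0,0,0,0,0,0,0]' --gripper '[60,60,60,60,60,60,55,50,50,50]'

```text
clock: 13.0
tool_pos: [0.5123, 0.0512, 0.2209]
eef_rot: [-0.493, -0.501, 0.506, -0.499]
contact_force: [-1.1, -0.6, -1.1]
opening: 0.502
```

```bash
python3 - <<'E'
from h import *
go([.5235,.057,.132],np.radians(.3))
tb=tubebox(np.array([.06025,-.0355,.004]),0)
tab=box(np.array([.008,.0405,.149]),np.eye(3),np.array([.007,.006,.013]))
img=snapshot("side"); over("side",[tb,tab],220,110,120,120,6,"pics/s17.png",img)
over("top",[tb,tab],250,120,130,100,6,"pics/t17.png")
E
```

```text
clk 13.0 tcp [0.5123 0.0512 0.2209] F [-1.14 -0.59 -1.12] op 0.502
T axes [[-0.015, 1.0, 0.002], [-0.011, 0.001, -1.0], [-1.0, -0.015, 0.011]]
delta cm [ 8.87  1.26 -0.68]
yaw -0.0037 or 3.1379 q7 -0.5766654630487609
```

View pics/s17.png

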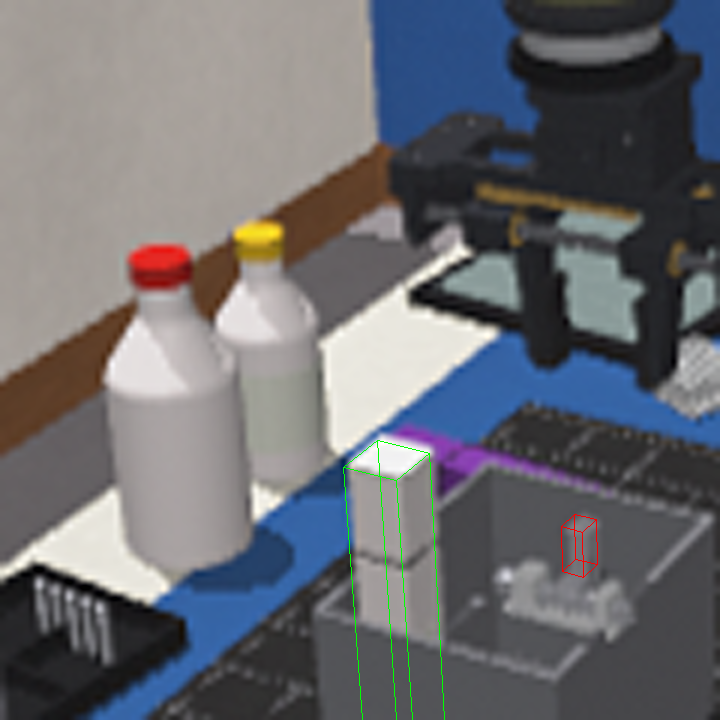

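View pics/t17.png

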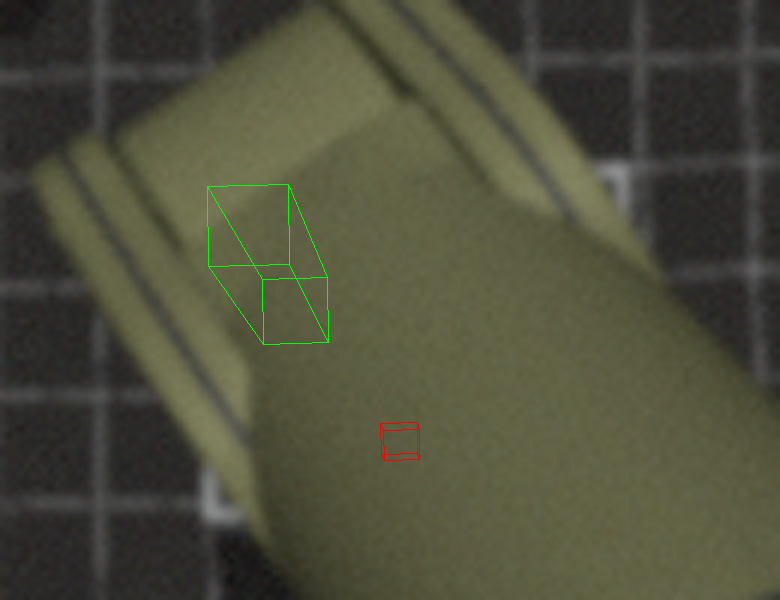

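Call:
apply_moves --pt "0 0.5 -0.3" --pt "1 1.1 -0.6" --pt "2.5 1.1 -0.6" --pt "4 1.1 -0.6" --pt "4.5 1.1 -0.6" --pt "4.5 1.1 -0.6" --pt "4.5 1.1 -0.6" --yaw '[0,0,0,0,0,0,0]' --gripper '[50,50,50,50,50,50,50]'

```text
clock: 13.68
tool_pos: [0.5337, 0.0627, 0.1778]
eef_rot: [0.498, 0.5, -0.5, 0.501]
contact_force: [0.5, -0.1, 0.3]
opening: 0.502
```

```bash
python3 - <<'E'
from h import *
go([.522,.057,.132],np.radians(.3))
img=snapshot("side"); crop("side",240,110,120,120,6,"pics/s18.png",img)
t0=get_state()['tool_pos']
for dx in(-.031,.031): print(((proj("side",[t0[0]+dx-.0035,t0[1]-.002,t0[2]+.016])[0]-[240,110]+.5)*6).round())
E
```

```text
clk 13.68 tcp [0.5337 0.0627 0.1778] F [ 0.48 -0.05  0.35] op 0.502
T axes [[-0.001, 1.0, 0.002], [-0.003, 0.002, -1.0], [-1.0, -0.001, 0.003]]
delta cm [ 4.59 -1.17  0.56]
yaw -0.003 or 3.1386 q7 -0.6237760282138216
[495. 475.]
[384. 447.]
```

View pics/s18.png

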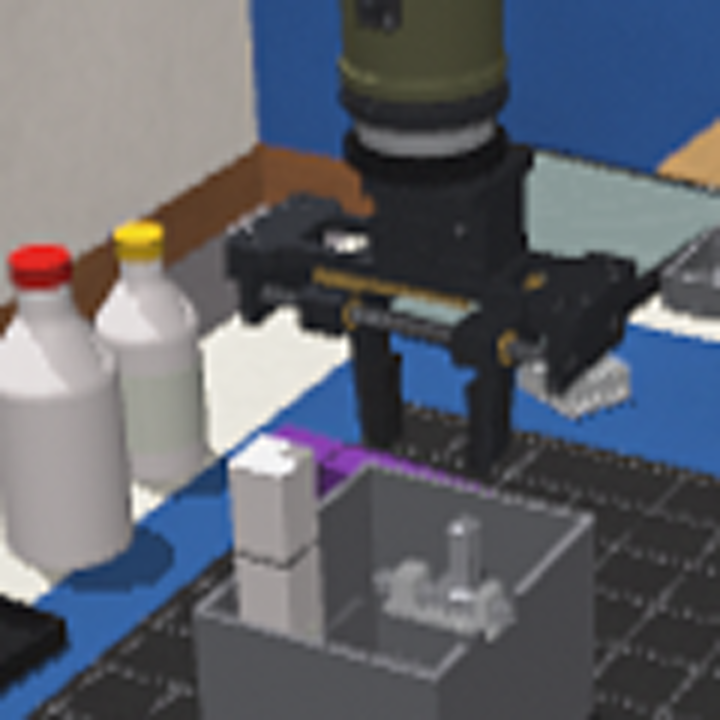

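Call:
apply_moves --pt "0 -0.6 0.3" --pt "0 -1.2 0.6" --pt "0 -1.2 0.6" --pt "0.6 -1.2 0.6" --pt "1.4 -1.2 0.6" --pt "2.2 -1.2 0.6" --pt "2.6 -1.2 0.6" --pt "3.0 -1.2 0.6" --pt "3.0 -1.2 0.6" --pt "3.0 -1.2 0.6" --yaw '[0,0,0,0,0,0,0,0,0,0]' --gripper '[50,50,50,50,50,50,50,50,50,50]'

```text
clock: 14.57
tool_pos: [0.5217, 0.0566, 0.148]
eef_rot: [0.499, 0.5, -0.5, 0.501]
contact_force: [0.8, -0.5, 0.2]
opening: 0.496
```

```bash
python3 - <<'E'
from h import *
go([.522,.057,.132],np.radians(.3))
img=snapshot("side"); crop("side",240,110,120,120,6,"pics/s19.png",img)
crop("top",250,120,130,100,6,"pics/t19.png")
E
```

```text
clk 14.57 tcp [0.5217 0.0566 0.148 ] F [ 0.8  -0.5   0.16] op 0.496
T axes [[-0.001, 1.0, 0.002], [-0.003, 0.002, -1.0], [-1.0, -0.001, 0.003]]
delta cm [ 1.6   0.03 -0.05]
yaw -0.003 or 3.1386 q7 -0.6589541121853097
```

View pics/s19.png

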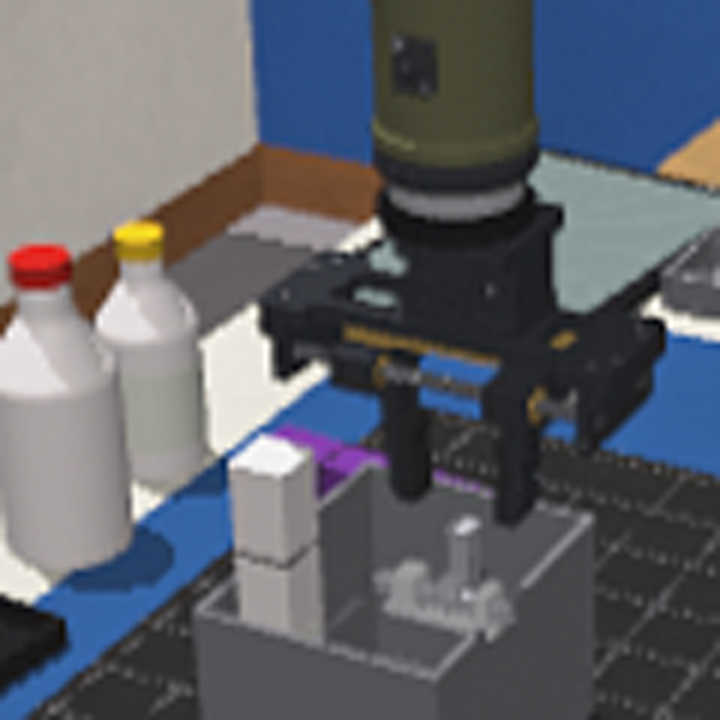

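View pics/t19.png

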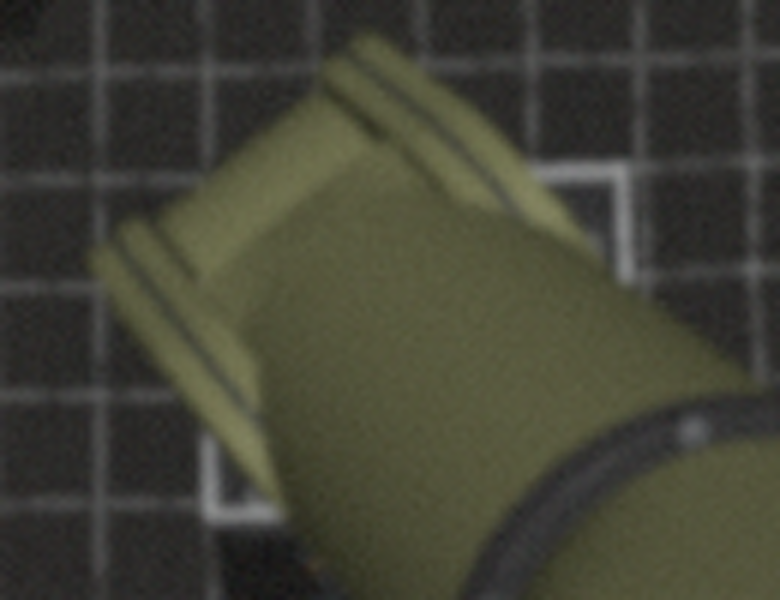

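Call:
apply_moves --pt "0.4 0 0" --pt "0.8 0 0" --pt "1.2 0 0" --pt "1.5 0 0" --pt "1.5 0 0" --pt "1.5 0 0" --pt "1.5 0 0" --pt "1.5 0 0" --pt "1.5 0 0" --pt "1.5 0 0" --yaw '[0,0,0,0,0,0,0,0,0,0]' --gripper '[50,50,50,50,40,30,20,10,5,5]' --force 12

```text
clock: 15.5
tool_pos: [0.5218, 0.0566, 0.1336]
eef_rot: [0.499, 0.5, -0.5, 0.501]
contact_force: [-1.9, 0.1, 0.8]
opening: 0.132
```

```bash
python3 - <<'E'
from h import *
go([.522,.057,.132],np.radians(.3))
img=snapshot("side"); crop("side",240,110,120,120,6,"pics/s20.png",img)
E
```

```text
clk 15.5 tcp [0.5218 0.0566 0.1336] F [-1.89  0.08  0.83] op 0.132
T axes [[-0.0, 1.0, 0.002], [-0.003, 0.002, -1.0], [-1.0, -0.0, 0.003]]
delta cm [ 0.16  0.02 -0.04]
yaw -0.0031 or 3.1385 q7 -0.6756487236881702
```

View pics/s20.png

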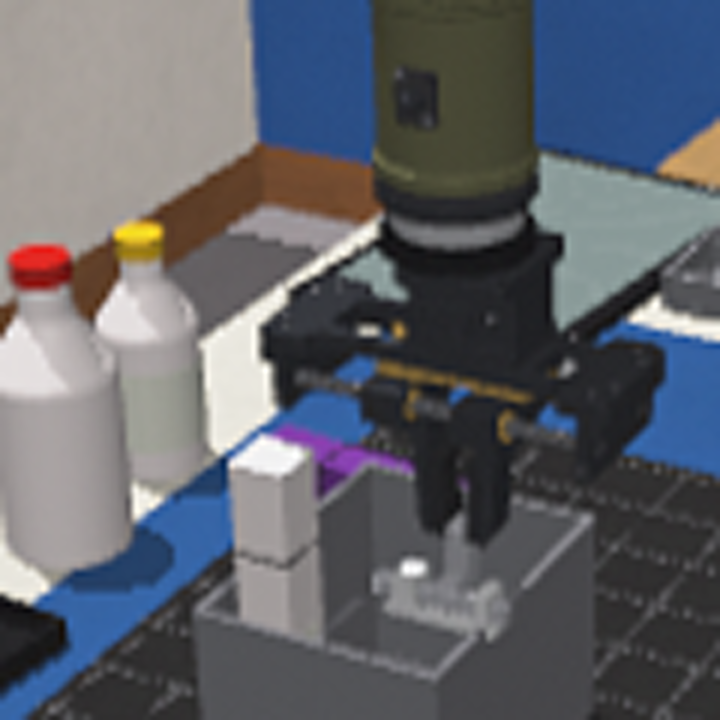

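Call:
apply_moves --pt "0 0.5 0" --pt "0 1.1 0" --pt "0 1.7 0" --pt "0 2.3 0" --pt "0 2.9 0" --pt "0 3.5 0" --pt "0 4.1 0" --pt "0 4.6 0" --pt "0 5.0 0" --pt "0 5.2 0" --yaw '[0,0,0,0,0,0,0,0,0,0]' --gripper '[5,5,5,5,5,5,5,5,5,5]'

```text
clock: 16.38
tool_pos: [0.5728, 0.0568, 0.1335]
eef_rot: [-0.498, -0.5, 0.501, -0.501]
contact_force: [-8.8, 1.0, 7.9]
opening: 0.129
```

```bash
python3 - <<'E'
from h import *
go([.577,.057,.1336],np.radians(.3))
img=snapshot("side"); crop("side",240,110,120,120,6,"pics/s21.png",img)
go([.577,.057,.1336],np.radians(.3))
E
```

```text
clk 16.38 tcp [0.5728 0.0568 0.1335] F [-8.78  1.03  7.88] op 0.129
T axes [[-0.003, 1.0, 0.002], [-0.003, 0.002, -1.0], [-1.0, -0.003, 0.003]]
delta cm [-0.01  0.42 -0.02]
yaw -0.0031 or 3.1385 q7 -0.615010684003924
clk 16.43 tcp [0.5728 0.0569 0.1335] F [-5.26  1.18  6.2 ] op 0.135
T axes [[-0.003, 1.0, 0.002], [-0.003, 0.002, -1.0], [-1.0, -0.003, 0.003]]
delta cm [-0.01  0.42 -0.01]
yaw -0.0029 or 3.1386 q7 -0.6150024437730904
```

View pics/s21.png

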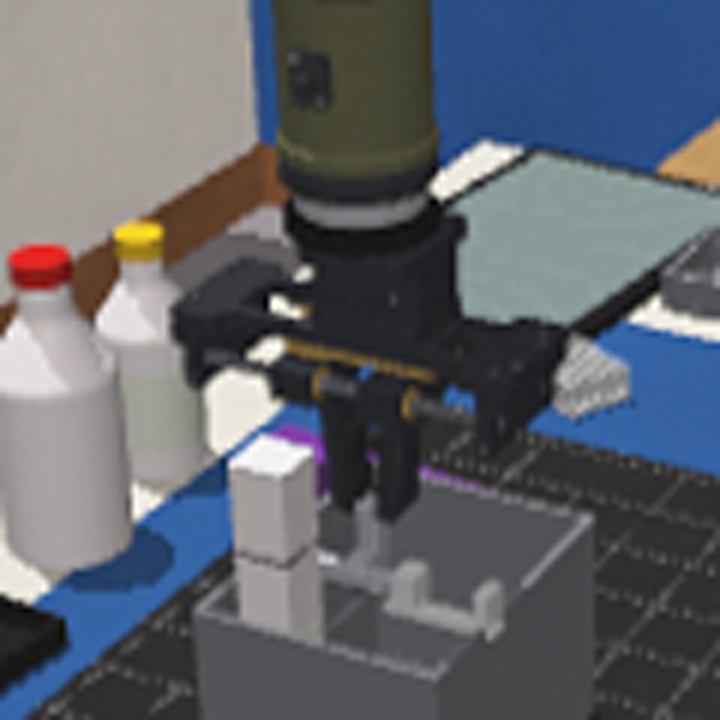

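Call:
apply_moves --pt "0 0.1 0" --pt "0 0.2 0" --pt "0 0.3 0" --pt "0 0.4 0" --pt "0 0.5 0" --pt "0 0.5 0" --yaw '[0,0,0,0,0,0]' --gripper '[5,5,5,5,5,5]'

```text
clock: 16.93
tool_pos: [0.5727, 0.0568, 0.1333]
eef_rot: [-0.495, -0.503, 0.504, -0.499]
contact_force: [-13.1, 0.9, 11.2]
opening: 0.13
```

```bash
python3 - <<'E'
from h import *
go([.577,.057,.1336],np.radians(.3))
img=snapshot("side"); crop("side",240,110,120,120,6,"pics/s22.png",img)
E
```

```text
clk 16.93 tcp [0.5727 0.0568 0.1333] F [-13.06   0.94  11.19] op 0.13
T axes [[-0.013, 1.0, 0.003], [-0.006, 0.003, -1.0], [-1.0, -0.013, 0.006]]
delta cm [-0.03  0.43 -0.02]
yaw -0.0018 or 3.1398 q7 -0.6090308869660874
```

View pics/s22.png

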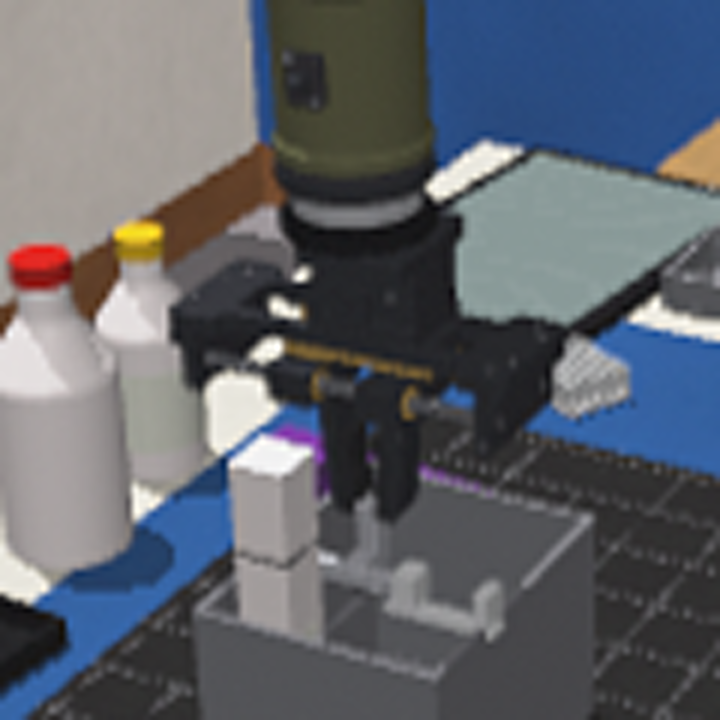

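Call:
apply_moves --pt "0 -0.1 0" --pt "0 -0.1 0" --pt "0 -0.1 0" --pt "0 -0.1 0" --pt "-0.6 -0.1 0" --pt "-1.5 -0.1 0" --pt "-3 -0.1 0" --pt "-5 -0.1 0" --pt "-7 -0.1 0" --pt "-8 -0.1 0" --yaw '[0,0,0,0,0,0,0,0,0,0]' --gripper '[20,30,40,45,45,45,45,45,45,45]'

```text
clock: 17.82
tool_pos: [0.5743, 0.0578, 0.2164]
eef_rot: [-0.496, -0.502, 0.502, -0.5]
contact_force: [0.9, 0.4, -0.1]
opening: 0.448
```

Call:
apply_moves --pt "0 0 3.5" --pt "0 0 7" --pt "0 0 10.5" --pt "0 0 14" --pt "0 0 17.5" --pt "0 0 20" --pt "0 0 20" --yaw '[0,0,0,0,0,0,0]' --gripper '[45,45,45,45,45,45,45]'

```text
clock: 18.4
tool_pos: [0.5741, -0.151, 0.217]
eef_rot: [-0.497, -0.498, 0.507, -0.498]
contact_force: [-1.3, 0.2, -0.2]
opening: 0.452
```

```bash
python3 - <<'E'
from h import *
go([.577,.057,.1336],np.radians(.3))
tb=tubebox(np.array([.06025,-.0355,.004]),0)
B=[tb]+[box(np.array([.008,y,.149]),np.eye(3),np.array([.007,.006,.013])) for y in(.0415-.048,.0415-.055)]
img=snapshot("side"); over("side",B,240,130,120,120,6,"pics/s23.png",img)
img=snapshot("top"); crop("top",250,120,130,100,6,"pics/t23.png",img)
over("top",B,250,120,130,100,6,"pics/t23o.png",img)
for c in("side","top"): print(c,[(d['pixel'],d['score']) for d in spot_point("keeper_tab",c)[:3]])
E
```

```text
clk 18.4 tcp [ 0.5741 -0.151   0.217 ] F [-1.29  0.23 -0.19] op 0.452
T axes [[-0.009, 1.0, -0.007], [-0.01, -0.008, -1.0], [-1.0, -0.009, 0.01]]
delta cm [  8.13   0.2  -20.89]
yaw -0.0127 or 3.1289 q7 -0.203163856421707
side [([301.5, 195.0], 0.64)]
top [([319.0, 170.4], 0.71)]
```

View pics/s23.png

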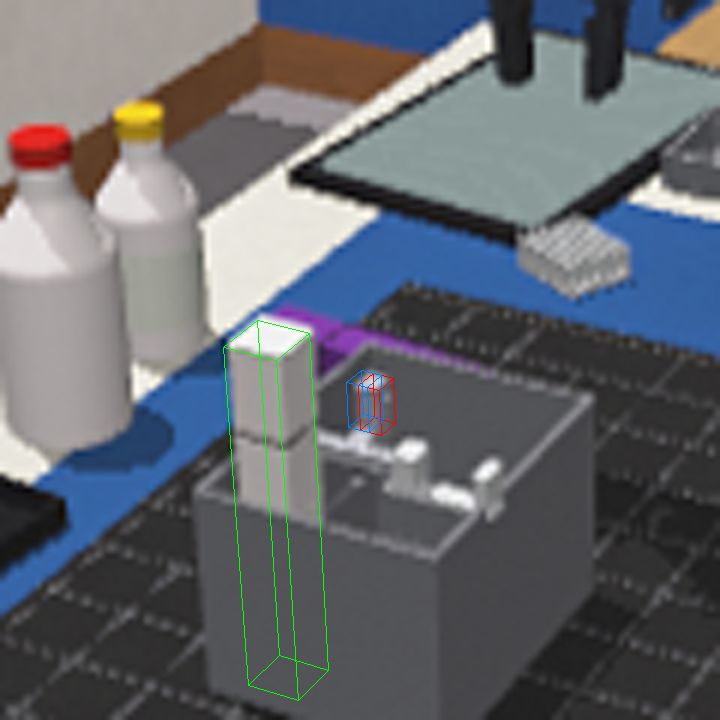

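View pics/t23.png

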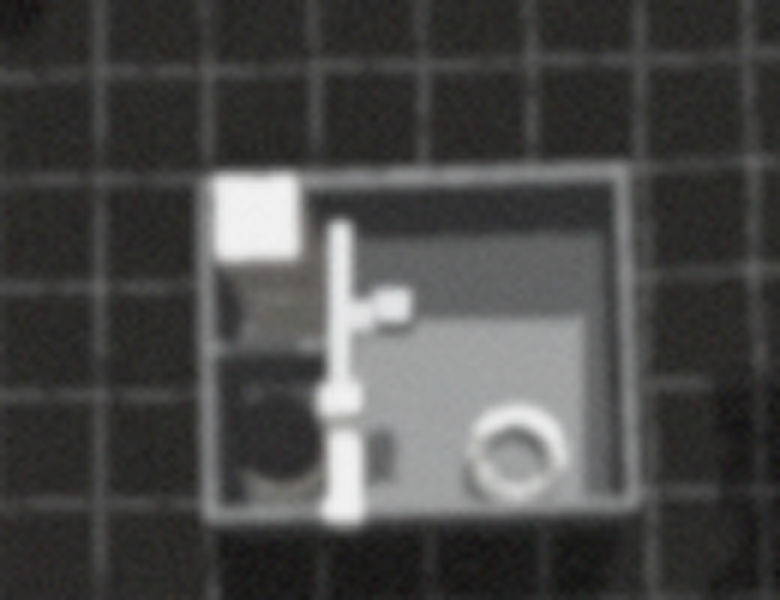

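```bash
python3 - <<'E'
from h import *
for n,(A,B) in {"old":((317,200.7),(318.8,193.3)),"new":((301.5,195),(319,170.4))}.items():
    print(n,tri(A,B),atz("top",B,.151),atz("side",A,.151))
print(atz("top",(315.8,193),.162)-atz("top",(315.8,170.8),.162))
# bar front end far: calc tip of bar y when in top (340,222)->
print(w2b(atz("top",(340/6+250-.5,220/6+120-.5),.136)), w2b(atz("top",(287/6+260-.5,548/6+120-.5),.136)))
img=snapshot("side"); crop("side",280,170,60,60,10,"pics/s24.png",img)
crop("top",290,140,60,80,8,"pics/t24.png")
E
```

```text
old (array([0.52034651, 0.05418642, 0.14479068]), np.float64(0.00012331922327492718)) [0.51967167 0.05396656 0.151     ] [0.51525977 0.06339571 0.151     ]
new (array([0.57422179, 0.05274924, 0.14967625]), np.float64(0.0009632803080985646)) [0.57356963 0.05249638 0.151     ] [0.57350081 0.05482592 0.151     ]
[-0.05161369  0.00092312  0.        ]
[[ 0.03055572 -0.05015483  0.136     ]] [[0.0303028  0.08087443 0.136     ]]
```

View pics/s24.png

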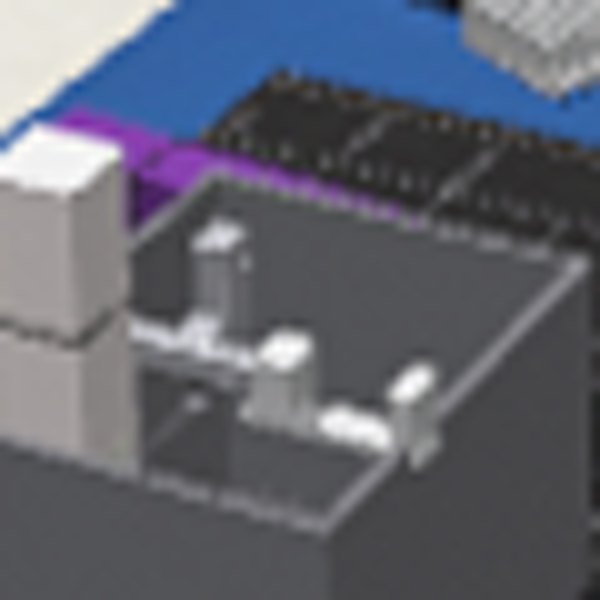

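View pics/t24.png

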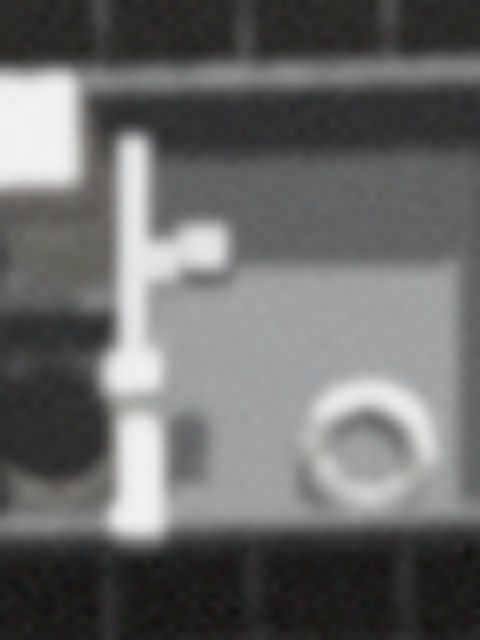

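```bash
python3 - <<'E'
from h import *
print(finish_job()); s=get_state(); print(s['clock'],s['contact_force'])
E
```

```text
the job is handed in; nothing more can be done
None
the job is handed in; nothing more can be done
```

The job is handed in, at about 18.6 s of the 48 s. I gripped the tube lightly near its top and tipped it upright against the curb. I then lifted its foot about 4 cm, carried it into the empty bay and set it down until the floor took its weight, then let go. After that I gripped the keeper tab and slid it across until it stopped hard.

**Last checks:**
- **Tube:** it stands vertical and released in the bay, within about 1 pixel (2–3 mm) of the modelled middle pose in the side view. The foot stayed below roughly 50 mm, well under the rim.
- **Keeper:** picture estimates of its travel were 51.6–56 mm, against the 48 mm needed. The gripper itself moved about 51 mm, then met 13 N without further motion, which fits the end stop. I did not push it a second time after letting go.
- **Others:** the jar and spool looked unmoved in the last pictures. I did not measure the other bystanders.
- **Gripper:** it was clear of everything when I handed in.

**Disagreements:**
- In the pictures the gripper sat about 30 mm higher than the reported tool position implied. Going down without contact, to where the reported tool position would have put the fingertips about 14 mm below the rim, confirmed the pictures. I used the pictures for all heights.
- The top and side cameras differed by about 2 mm in where they placed the bin.

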